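Stand the fallen squeeze bottle up in its drip tray

TASK

The white squeeze bottle has fallen over in its small blue drip tray, with its neck sticking out over the tray's open front. It is full and its spout is open, so never grip or press it hard (it can be levered up from under the neck and pushed): get it standing upright on its base in the tray, with its side touching the tray's back wall. Leave the other things on the bench where they are.

Things in the scene. Friction and masses are not known exactly. Their poses are not given: they have to be found in the camera images.
- bottle: White squeeze bottle, red cap and thin red spout, loose, 0.27 kg give or take a third, round all over, 212 mm long. Origin: centre of its base; z runs along its axis to the spout. From the base: body diameter 60 mm up to 140 mm (rounded shoulder), cap diameter 28 mm from 140 to 159 mm, spout diameter 12 mm and less from 159 to 212 mm. Centre of mass about 65 mm from the base.
- bottle_mid (a point): Point on the bottle's axis 70 mm from its base (middle of the body), axes as the bottle's. It starts lying between two 2.5 mm beads on the floor's front part that keep it from rolling, base 95 to 125 mm short of the back wall, cap and spout overhanging the open front. Once it stands, push it low (about 25 mm above the tray floor) or it may tip.
- bottle_cap (a point): Point on the bottle's axis at the middle of the red cap, 150 mm from the base; about 30 mm above the floor at the start, with free space under it. More than 25 N between the fingers and the bottle counts as pressing it hard; a firm grip exceeds that.
- drip_tray: Small blue drip tray on feet, fixed. Origin on the bench top under it; z up, x from the open front to the back wall. Flat dark rubber-lined floor, top 40 mm above the bench, from x = -115 mm (front edge, no lip, free space below) to x = +110 mm (inner face of the back wall, 34 mm high). Side lips at y = -50 and +50 mm (inner faces), 10 mm high. The bottle touches the back wall with its axis at x = 80 mm.
- spray_can: Bystander: nearest yellow and green spray can, diameter 55 mm, 195 mm tall, standing; origin at its foot.
- grease_tin: Bystander: nearest green tin with a pale lid, diameter 77 mm, 56 mm tall; origin at its foot.
- mug: Bystander: nearest white mug, diameter 83 mm, 94 mm tall; origin at its foot.

How it is judged:
At the end, for the whole second after the job is handed in: The bottle stands upright (within 0.08 rad) on the tray floor between the side lips, its side within 5 mm of the back wall (axis at tray x = 75 mm or more) (angle between bottle_mid's own z axis and vertical below 0.08 rad and z of bottle_mid in the frame of drip_tray between 0.104 and 0.116 m and x of bottle_mid in the frame of drip_tray between 0.075 and 0.086 m and y of bottle_mid in the frame of drip_tray between -0.026 and 0.026 m); the robot touches nothing.
It fails at once if the bottle is squeezed or pressed hard: more than 25 N between the fingers and the bottle (contact force between the fingers and bottle above 25 N).
It fails at once if a bystander (spray can, tin or mug) is moved by more than 30 mm (distance of any of spray_can, grease_tin, mug from where it was at the start of the episode above 0.03 m).
It also fails if it takes over 56 s, if anything falls off the work surface, if the arm or the gripper's body presses on something with over 40 N, if the wrist force passes 120 N, or if a joint passes its speed limit or range.

ROBOT

A 6-joint arm with a two-finger parallel gripper is mounted at the origin on a cart in front of the work surface, level with it; the furniture and walls round the work are solid. World frame = base frame: x ahead of the robot, y to its left, z up, the work surface at z = 0. Lengths are in m, angles in rad, forces in N, time in s.
With the tool pointing down it reaches from about 0.375 to 0.975 m from the base axis. Payload 3.8 kg.
Tool frame: the origin (TCP) lies at the very end of the fingers, on their centre line; the grasp point (between the pads) lies 19 mm behind it; z points along the fingers, x is the direction in which the jaws open and shut, and the axes are right-handed (so a half turn about z gives the same grasp; the last joint's range is limited). The gripper opens to 85 mm and grips with 20 to 120 N. Pads are 22 mm wide; open, the fingers measure 114 mm over their backs; the gripper's body (76 mm by 85 mm) begins 54 mm behind the grasp point. The pads swing forward as they close: fully open they stand 13 mm farther back than shut.
Start: joints at [-0.037, 0.264, 1.604, -0, 1.274, -0.037], TCP at [0.675, -0, 0.21] pointing down, gripper open.
Joint ranges: [-2.63, 2.63], [-0.94, 2.18], [0.31, 2.57], [-1.31, 4.45], [0, 2.66], [-2.55, 2.55]. Speed limits (rad/s): [2.57, 2.57, 3.14, 3.14, 3.14, 3.14].

INTERFACE

Orientations are given as a rotation vector (axis times angle).
In Python, from workcell import bot gives the robot as it stands.
- The arm moves only by the tool carry_out, never from a script. Its argument "deltas" is a list of rows, each an object with "delta_pos": the shift along the tool's x, y, z in m, a list of three; "dr": the turn, a rotation vector about the tool's x, y, z in rad, a list of three. A call has 1 to 10 rows; each row shifts and turns the commanded pose from where the row before left it, along the tool's axes as they then stand; what a row does not reach is not made up. A row lasts 1/8 s, in which the tool goes at most 62.5 mm and 10.7 degrees, less where a joint would pass 70% of its speed; a pose out of reach is approached as far as the arm can. A call is refused whole if a number of a shift passes 0.0625 or a number of a turn 0.188, either way. A call with a gripper value outside its range is refused whole. "grip" is the opening, from 0 (shut) to 1 (fully open), set as the call begins (left out, the last holds). The fingers move at their own pace and stop on an object; "force" is the grip in N (left out, the last holds). Time passes only in rows, so rows that do not move let the fingers close. It gives the time, the measured TCP pose, the force and the opening at its end, in the units of the state.
- bot.read_state(): the state, without advancing time (a new reading comes with each control period).
- bot.read_camera(name): name is "side" or "top" or "wrist"; returns a dict with "frame" (480x640x3 uint8, red, green, blue), "K" (3x3 intrinsics, pixels), "xyz" and "attitude" of the camera in the world; the wrist camera has in their place "hand_eye" (4x4, takes a point from camera to tool coordinates, whose origin is the TCP and whose axes are the tool frame's). Camera axes: x right, y down, z forward; pixel columns grow to the right and rows downward; lengths in m; the calibration is good to about 2 mm. A picture is of the moment at which its call begins: read the wrist's pose just before it. There is no depth.
- bot.finish_job(): hands the job in, once; it reports no verdict.
The state is a dict: "time": time; "q": joint angles; "joint_vel": joint speeds; "joint_torque": joint torques, N m; "tool_pos": TCP position; "tcp_rot": TCP orientation; "wrist_force": force on the tool from outside, world axes, zero at the start; "torque": the same for the moment, N m; "width": opening from 0.0 (shut) to 1.0 (fully open).
Only numpy, scipy, OpenCV 4.12 (cv2) and the standard library are available. Lean on these libraries where they do the work, as an engineer would, in place of code of your own. Each camera call takes 0.05 s, during which the arm holds its last target.

## Working session

There is one attempt and no reset: what is moved stays moved. The work goes in short steps, Python scripts to look and compute and a tool call to move; the robot and the scene stay as the last step left them, time stands still between calls to the robot, and variables do not carry over. Pictures are saved under pics/ and viewed, and the job is handed in when it is done.

Besides the shell and the picture viewer there is one more tool, called by a JSON object that holds its "method" and its "body", one argument or row to a line. carry_out: Moves the arm, as the interface text tells. Its arguments: {"type":"object","properties":{"deltas":{"type":"array"},"grip":{"type":"number"},"force":{"type":"number"}},"required":["deltas"]}

```bash
mkdir -p pics; python3 - <<'E'
from workcell import bot
import cv2, numpy as np
s=bot.read_state();print(s)
for n in ["side","top","wrist"]:
    c=bot.read_camera(n)
    cv2.imwrite(f"pics/{n}0.png",c["frame"][:,:,::-1])
    np.savez(f"{n}0.npz",**c)
    print(n,{k:np.round(v,4).tolist() for k,v in c.items() if k!="frame"})
E
```

```text
{'time': 0.0, 'q': array([-3.69106891e-02,  2.64778587e-01,  1.60534747e+00,  3.93234094e-06,
        1.27370998e+00, -3.68968609e-02]), 'joint_vel': array([-0.000398  ,  0.00015505,  0.00137595, -0.00120237,  0.00074481,
       -0.00066958]), 'joint_torque': array([ 6.10465631e-04, -5.15121067e+01, -3.67308676e+01, -4.07824507e-05,
        1.31324201e-02,  1.46811578e-05]), 'tool_pos': array([6.74230148e-01, 2.07542081e-05, 2.08259274e-01]), 'tcp_rot': array([-3.14150415e+00,  2.35354423e-05,  3.52118563e-03]), 'wrist_force': array([-0.857629  , -0.45881343,  0.88684406]), 'torque': array([-0.03019904, -0.01135115, -0.02029175]), 'width': 0.9999248769197007}
side {'K': [[593.3178, 0.0, 316.1415], [0.0, 593.3178, 238.6953], [0.0, 0.0, 1.0]], 'xyz': [0.3782, 1.2869, 0.7017], 'attitude': [-0.2969, 2.5827, -1.5704]}
top {'K': [[600.8576, 0.0, 314.9064], [0.0, 600.8576, 246.9632], [0.0, 0.0, 1.0]], 'xyz': [0.4752, 0.117, 1.445], 'attitude': [-2.1409, 2.1932, -0.1388]}
wrist {'K': [[363.8126, 0.0, 318.3136], [0.0, 363.8126, 239.2657], [0.0, 0.0, 1.0]], 'hand_eye': [[1.0, -0.0002, -0.0009, 0.0008], [0.0005, 0.948, 0.3183, -0.0829], [0.0008, -0.3183, 0.948, -0.1646], [0.0, 0.0, 0.0, 1.0]]}
```

View pics/side0.png

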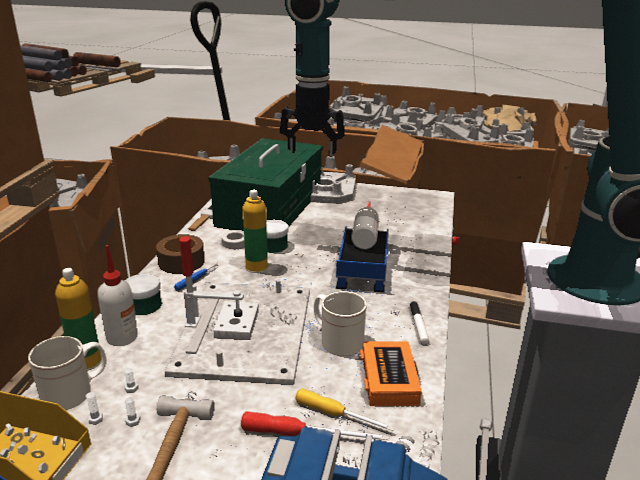

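View pics/top0.png

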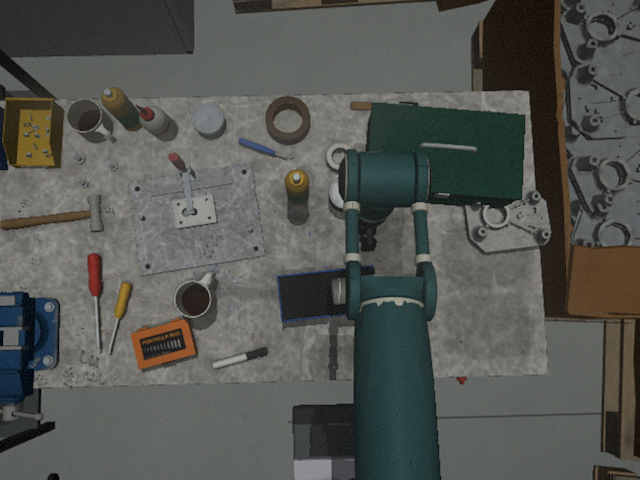

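View pics/wrist0.png

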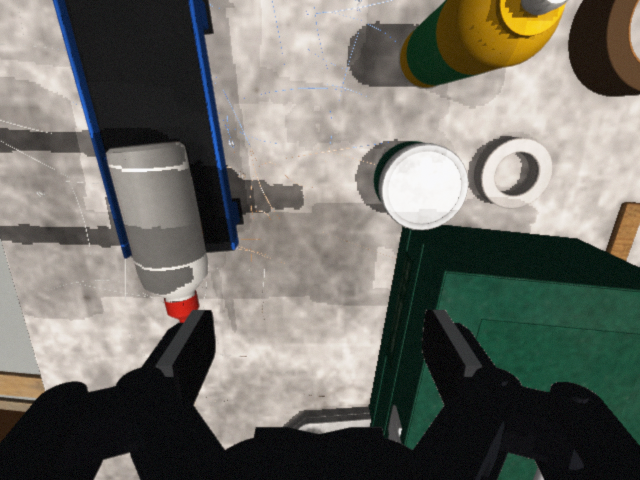

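Side view: the bottle lies on the tray near (367,230). In the wrist view the base is near (147,148), the red cap near (180,305), and the tray's front corners near (125,255) and (236,248). The tray's back wall is toward +y and the spout toward -y. Next I'll measure these.

```bash
cat > h.py <<'E'
import numpy as np, cv2
from scipy.spatial.transform import Rotation as R
def pose(c,s=None):
    if "hand_eye" in c:
        T=np.eye(4);T[:3,:3]=R.from_rotvec(s["tcp_rot"]).as_matrix();T[:3,3]=s["tool_pos"]
        return T@c["hand_eye"]
    T=np.eye(4);T[:3,3]=c["xyz"];a=np.array(c["attitude"])
    T[:3,:3]=R.from_rotvec(a).as_matrix() if a.shape==(3,) else a
    return T
def ray(c,T,uv,z):
    d=T[:3,:3]@(np.linalg.inv(c["K"])@np.array([uv[0],uv[1],1.]))
    return T[:3,3]+d*(z-T[2,3])/d[2]
def proj(c,T,p):
    q=T[:3,:3].T@(np.array(p)-T[:3,3]);q=c["K"]@q;return q[:2]/q[2]
E
python3 - <<'E'
from h import *
from workcell import bot
s=bot.read_state()
c=dict(np.load("wrist0.npz"));T=pose(c,s)
im=c["frame"]
cv2.imwrite("pics/wz.png",cv2.resize(im[:330,30:330,::-1],None,fx=2,fy=1.8,interpolation=2))
hsv=cv2.cvtColor(im,cv2.COLOR_RGB2HSV)
red=(((hsv[...,0]<8)|(hsv[...,0]>172))&(hsv[...,1]>150)&(hsv[...,2]>80)).astype(np.uint8)
n,l,st,ce=cv2.connectedComponentsWithStats(red)
for i in range(1,n):
    if st[i,4]>40: print("red",st[i],ce[i],ray(c,T,ce[i],0.078))
blue=((abs(hsv[...,0].astype(int)-112)<14)&(hsv[...,1]>120)&(hsv[...,2]>40)).astype(np.uint8)
n,l,st,ce=cv2.connectedComponentsWithStats(blue)
for i in range(1,n):
    if st[i,4]>40: print("blue",st[i],ce[i])
for r in (60,80,100,150,200,240): print(r,np.flatnonzero(blue[r]))
for n in("top","side"):
    c2=dict(np.load(n+"0.npz"));T2=pose(c2);i2=c2["frame"];h2=cv2.cvtColor(i2,cv2.COLOR_RGB2HSV)
    print(n,np.round(T2[:3,:3],2).tolist())
    x,y,w,h=(260,250,120,100) if n=="top" else (320,190,90,110)
    cv2.imwrite(f"pics/{n}z.png",cv2.resize(i2[y:y+h,x:x+w,::-1],None,fx=5,fy=5,interpolation=2))
E
```

```text
red [165 294  33  29 496] [181.85080645 308.12903226] [ 0.5498079  -0.08261869  0.078     ]
blue [  53    0   78  258 2528] [ 90.04707278 117.02689873]
blue [ 188    0   51  250 2597] [212.62379669 114.53561802]
60 [ 70  71  72  73  74  75  76  77  78  79  80 198 199 200 201 202 203 204
 205 206 207]
80 [ 75  76  77  78  79  80  81  82  83  84  85 201 202 203 204 205 206 207
 208 209 210]
100 [ 81  82  83  84  85  86  87  88  89  90  91 205 206 207 208 209 210 211
 212 213]
150 [ 94  95  96  97  98  99 100 101 102 103 214 215 216 217 218 219 220 221
 222]
200 [108 109 110 111 112 113 114 115 116 222 223 224 225 226 227 228 229 230
 231]
240 [120 121 122 123 124 125 126 127 230 231 232 233 234 235 236 237]
top [[-0.02, -0.99, 0.12], [-1.0, 0.02, -0.01], [0.01, -0.12, -0.99]]
side [[-0.98, -0.11, 0.19], [-0.22, 0.45, -0.87], [0.01, -0.89, -0.46]]
```

View pics/wz.png

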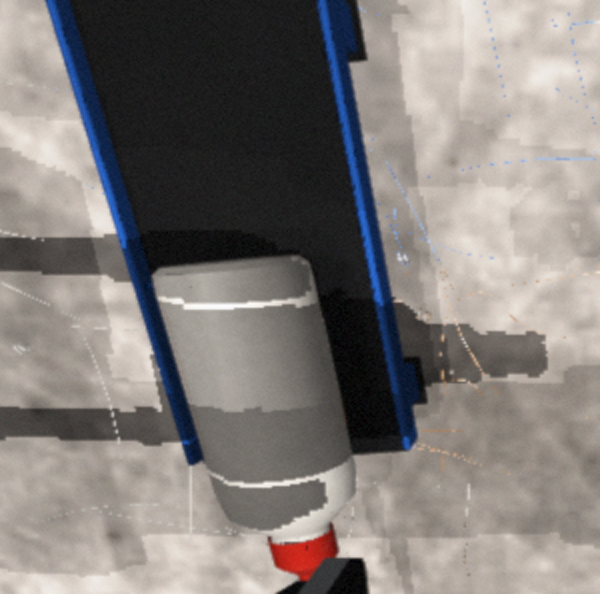

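View pics/topz.png

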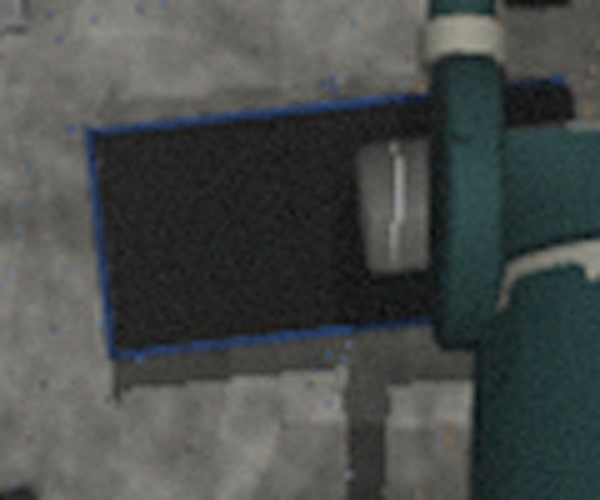

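View pics/sidez.png

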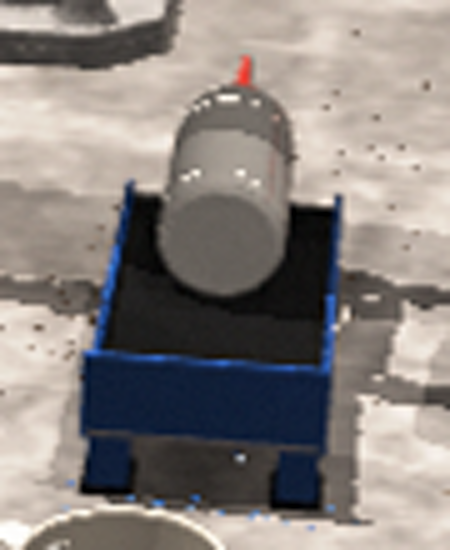

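```bash
python3 - <<'E'
from h import *
from workcell import bot
s=bot.read_state()
c=dict(np.load("wrist0.npz"));T=pose(c,s)
np.set_printoptions(precision=4,suppress=True)
for r,a,b in((60,69.5,197.5),(100,80.5,204.5),(150,93.5,213.5),(200,107.5,221.5),(240,119.5,229.5)):
    print(r,ray(c,T,(a,r),.05),ray(c,T,(b,r),.05))
print("front corners",ray(c,T,(125,257),.05),ray(c,T,(235,246),.05))
print("front floor edge",ray(c,T,(30+380/2,450/1.8),.04))
c2=dict(np.load("top0.npz"));T2=pose(c2)
for uv in((278,276),(282.4,321.4)): print("back top",ray(c2,T2,uv,.074))
# base upper corner silhouettes
print("base L,R",ray(c,T,(30+158/2,268/1.8),.07),ray(c,T,(30+305/2,258/1.8),.09))
print("base top mid (topcam)",ray(c2,T2,(260+365/5,250+208/5),.07), ray(c2,T2,(260+362/5,250+150/5),.07),ray(c2,T2,(260+375/5,250+270/5),.07))
print("cap mid L/R",ray(c,T,(30+272/2,550/1.8),.07),ray(c,T,(30+338/2,545/1.8),.07))
c3=dict(np.load("side0.npz"));T3=pose(c3)
print("spout tip side",ray(c3,T3,(320+247/5,190+58/5),.07),ray(c3,T3,(320+245/5,190+85/5),.076))
E
```

```text
60 [0.4743 0.1267 0.05  ] [0.5775 0.1266 0.05  ]
100 [0.4769 0.0965 0.05  ] [0.5801 0.0965 0.05  ]
150 [0.4797 0.056  0.05  ] [0.5838 0.056  0.05  ]
200 [0.4837 0.0119 0.05  ] [0.587  0.0119 0.05  ]
240 [ 0.4879 -0.0263  0.05  ] [ 0.5913 -0.0263  0.05  ]
front corners [ 0.4902 -0.0434  0.05  ] [ 0.596  -0.0323  0.05  ]
front floor edge [ 0.5786 -0.04    0.04  ]
back top [0.5701 0.1845 0.074 ]
back top [0.467  0.1763 0.074 ]
base L,R [0.5046 0.0586 0.07  ] [0.5722 0.0642 0.09  ]
base top mid (topcam) [0.5317 0.0597 0.07  ] [0.5582 0.0604 0.07  ] [0.5033 0.056  0.07  ]
cap mid L/R [ 0.5319 -0.0844  0.07  ] [ 0.5631 -0.0815  0.07  ]
spout tip side [ 0.5481 -0.1402  0.07  ] [ 0.5427 -0.0926  0.076 ]
```

Measurements: the tray and bottle are yawed about 5.2° from +Y. The bottle base is at about (0.532, 0.061) and the cap at about (0.5475, -0.084), with its underside at z≈0.056. The distance from base to wall is about 118 mm, which fits the given range.

The plan is to set the fingers about 14 mm apart as a fork. I'll pitch the tool toward +Y at about 20° below horizontal, slide the fork under the cap from the robot's side, and lever the bottle up.

{"method": "carry_out", "body": {
  "deltas": [
    {"delta_pos":[-0.03,0.03,0],"dr":[0,0,-0.092]},
    {"delta_pos":[-0.04,0.03,0],"dr":[0.15,0,0]},
    {"delta_pos":[-0.04,0.03,0],"dr":[0.15,0,0]},
    {"delta_pos":[-0.04,0.03,0],"dr":[0.15,0,0]},
    {"delta_pos":[-0.03,0.02,0],"dr":[0.15,0,0]},
    {"delta_pos":[0,0,0],"dr":[0.15,0,0]}
  ],
  "grip": 0.165,
  "force": 20
}}

```text
time: 0.9
tool_pos: [0.5037, -0.1515, 0.1874]
tcp_rot: [-2.385, -0.105, 0.042]
wrist_force: [0.9, 0.4, 0.2]
width: 0.167
```

```bash
python3 - <<'E'
from h import *
from workcell import bot
s=bot.read_state();print(s["q"],s["tool_pos"],s["tcp_rot"],s["width"],s["time"])
M=R.from_rotvec(s["tcp_rot"]).as_matrix();print(M.round(3))
c3=dict(np.load("side0.npz"));T3=pose(c3)
print("crate row at z=0 / table edge", proj(c3,T3,(.5,-.44,0)),proj(c3,T3,(.5,-.5,.1)))
E
```

```text
[-0.69189055  0.33737353  1.74490496  0.50938761  1.63451028 -0.90049653] [ 0.50365122 -0.15149424  0.1874329 ] [-2.38516846 -0.10524961  0.04216791] 0.16677989022627912 0.9
[[ 0.996  0.064 -0.061]
 [ 0.088 -0.726  0.682]
 [-0.    -0.685 -0.729]]
crate row at z=0 / table edge [397.24914253 185.82114771] [401.61069679 148.91212062]
```

{"method": "carry_out", "body": {
  "deltas": [
    {"delta_pos":[0,0,0],"dr":[0.12,0,0]},
    {"delta_pos":[0,0,0],"dr":[0.12,0,0]},
    {"delta_pos":[0,0,0],"dr":[0.12,0,0]},
    {"delta_pos":[0,0,0],"dr":[0.11,0,0]},
    {"delta_pos":[0,0,0],"dr":[0,0,0]}
  ]
}}

```text
time: 1.52
tool_pos: [0.5045, -0.1497, 0.1847]
tcp_rot: [-1.917, -0.084, 0.065]
wrist_force: [-1.0, 0.1, 0.7]
width: 0.166
```

```bash
cat >> h.py <<'E'
def todo(s,target):
    M=R.from_rotvec(s["tcp_rot"]).as_matrix()
    return M.T@(np.array(target)-s["tool_pos"])
E
python3 - <<'E'
from h import *
from workcell import bot
np.set_printoptions(precision=4,suppress=True)
s=bot.read_state();print(s["q"],s["tool_pos"],s["tcp_rot"],s["width"],s["time"])
M=R.from_rotvec(s["tcp_rot"]).as_matrix();print(M.round(3))
print(todo(s,(.495,-.090,.12)),todo(s,(.495,-.090,.04)))
for n in("side","top","wrist"):
    c=bot.read_camera(n); im=c["frame"]
    np.savez(n+"1.npz",**c)
    if n=="side": im=cv2.resize(im[100:340,220:540],None,fx=2.4,fy=2.4)
    if n=="top": im=cv2.resize(im[200:400,240:507],None,fx=2.5,fy=2.5)
    cv2.imwrite(f"pics/{n}1.png",im[:,:,::-1])
E
```

```text
[-0.7797  0.6106  1.6486  0.6983  1.9174 -1.0098] [ 0.5045 -0.1497  0.1847] [-1.9169 -0.0842  0.0655] 0.16603089308163663 1.525
[[ 0.996  0.027 -0.087]
 [ 0.091 -0.339  0.936]
 [-0.004 -0.94  -0.34 ]]
[-0.0037  0.0403  0.0787] [-0.0034  0.1155  0.1059]
```

View pics/wrist1.png

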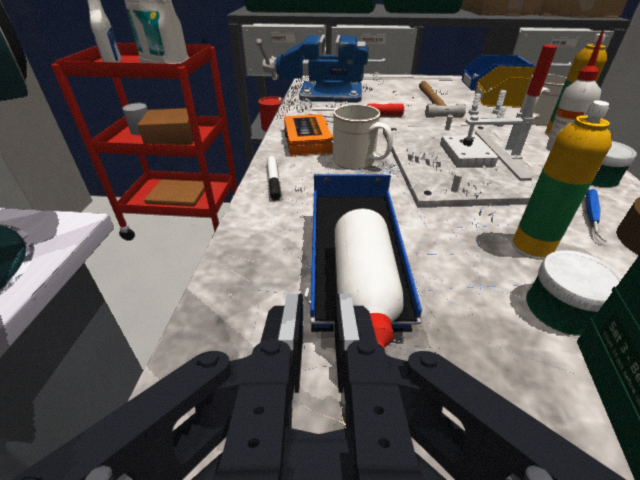

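View pics/side1.png

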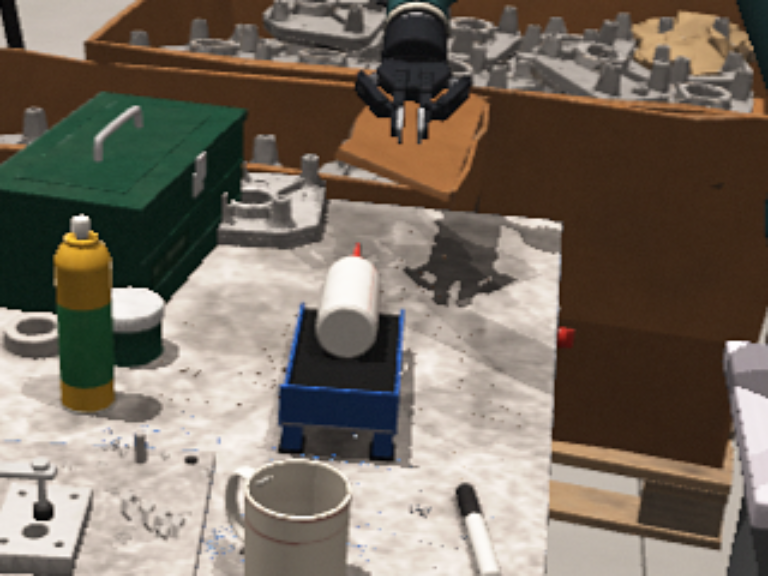

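View pics/top1.png

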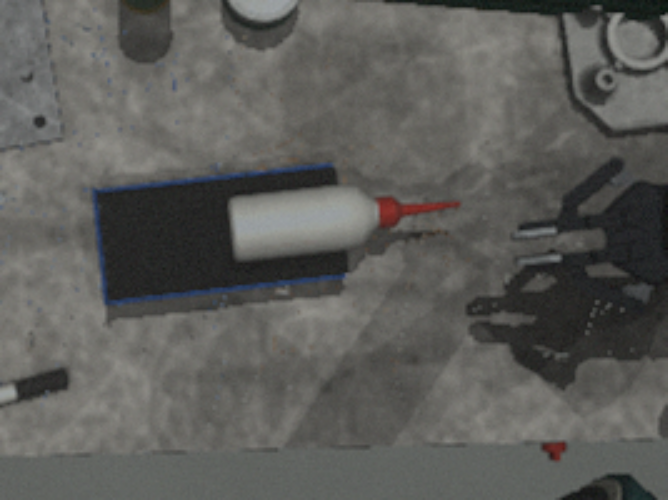

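The path is clear. In the wrist view the closed-down knuckles spread wide, so a sideways approach would strike the spout. Instead I'll open the fingers, descend straddling the cap, and close to a fork underneath it. The top view now shows the whole bottle, so I'll measure it there.

```bash
python3 - <<'E'
from h import *
np.set_printoptions(precision=4,suppress=True)
c=dict(np.load("top1.npz"));T=pose(c);im=c["frame"];hsv=cv2.cvtColor(im,cv2.COLOR_RGB2HSV)
red=(((hsv[...,0]<8)|(hsv[...,0]>172))&(hsv[...,1]>110)&(hsv[...,2]>50)).astype(np.uint8)
n,l,st,ce=cv2.connectedComponentsWithStats(red)
for i in range(1,n):
    if st[i,4]>30 and 270<ce[i,1]<300:
        print(st[i]);ys,xs=np.nonzero(l==i)
        for col in sorted(set(xs)): 
            r=ys[xs==col];print(col,r.min(),r.max(),ray(c,T,(col,r.mean()),.07))
w=((hsv[...,2]>110)&(hsv[...,1]<60)).astype(np.uint8); w[:270]=0;w[310:]=0;w[:,:320]=0;w[:,400:]=0
n,l,st,ce=cv2.connectedComponentsWithStats(w)
for i in range(1,n):
    if st[i,4]>200:
        print(st[i],ce[i],ray(c,T,ce[i],.07))
        ys,xs=np.nonzero(l==i)
        for col in range(st[i,0],st[i,0]+st[i,2],6):
            r=ys[xs==col];print(col,r.min(),r.max(),ray(c,T,(col,(r.min()+r.max())/2),.07))
for uv in ((240+95/2.5,200+190/2.5),(240+107/2.5,200+303/2.5)):print("back",ray(c,T,uv,.074))
for uv in ((240+335/2.5,200+166/2.5),(240+347/2.5,200+275/2.5)):print("front",ray(c,T,uv,.05))
E
```

```text
[ 88 254  13  42 463]
88 256 269 [0.6117 0.6185 0.07  ]
89 255 287 [0.5922 0.6158 0.07  ]
90 254 290 [0.5898 0.6135 0.07  ]
91 254 292 [0.5875 0.6112 0.07  ]
92 254 295 [0.584  0.6089 0.07  ]
93 254 295 [0.5839 0.6066 0.07  ]
94 254 295 [0.5839 0.6043 0.07  ]
95 254 295 [0.5838 0.602  0.07  ]
96 254 295 [0.5838 0.5998 0.07  ]
97 254 295 [0.5837 0.5975 0.07  ]
98 255 295 [0.5825 0.5952 0.07  ]
99 256 292 [0.5848 0.593  0.07  ]
100 280 289 [0.5607 0.5903 0.07  ]
[391 279  33  12 161]
391 279 281 [ 0.555 -0.074  0.07 ]
392 279 290 [ 0.5446 -0.0759  0.07  ]
393 279 290 [ 0.5445 -0.0782  0.07  ]
394 279 290 [ 0.5445 -0.0804  0.07  ]
395 279 290 [ 0.5444 -0.0827  0.07  ]
396 279 289 [ 0.5455 -0.0851  0.07  ]
397 280 289 [ 0.5443 -0.0873  0.07  ]
398 281 288 [ 0.5443 -0.0896  0.07  ]
399 281 287 [ 0.5454 -0.092   0.07  ]
400 282 286 [ 0.5453 -0.0943  0.07  ]
401 282 285 [ 0.5464 -0.0966  0.07  ]
402 282 285 [ 0.5463 -0.0989  0.07  ]
403 282 285 [ 0.5463 -0.1012  0.07  ]
404 282 285 [ 0.5462 -0.1035  0.07  ]
405 282 285 [ 0.5462 -0.1058  0.07  ]
406 282 285 [ 0.5461 -0.1081  0.07  ]
407 282 
[... 495 characters left out ...]
82 [ 0.5499 -0.1404  0.07  ]
421 281 282 [ 0.5499 -0.1427  0.07  ]
422 281 282 [ 0.5498 -0.145   0.07  ]
423 281 281 [ 0.5509 -0.1473  0.07  ]
[ 333  275   59   27 1198] [360.283  287.2379] [ 0.5401 -0.003   0.07  ]
333 280 292 [0.5444 0.0594 0.07  ]
339 279 301 [0.535  0.0459 0.07  ]
345 278 300 [0.5369 0.0321 0.07  ]
351 278 298 [0.5389 0.0183 0.07  ]
357 277 298 [0.5397 0.0046 0.07  ]
363 276 298 [ 0.5405 -0.0092  0.07  ]
369 276 297 [ 0.5413 -0.023   0.07  ]
375 275 296 [ 0.5433 -0.0368  0.07  ]
381 275 295 [ 0.5441 -0.0506  0.07  ]
387 280 291 [ 0.5426 -0.0643  0.07  ]
back [0.5701 0.1845 0.074 ]
back [0.4674 0.1754 0.074 ]
front [ 0.5888 -0.0383  0.05  ]
front [ 0.4875 -0.0458  0.05  ]
```

```bash
python3 - <<'E'
from h import *
from workcell import bot
np.set_printoptions(precision=4,suppress=True)
s=bot.read_state()
print(todo(s,(.546,-.086,.13)))
M=R.from_rotvec(s["tcp_rot"]).as_matrix();print(M.T@np.array([0,0,-.01]))
E
```

```text
[0.046  0.0338 0.0761]
[-0.      0.0094  0.0035]
```

{"method": "carry_out", "body": {
  "deltas": [
    {"delta_pos":[0.015,0,0],"dr":[0,0,0]},
    {"delta_pos":[0.015,0,0.019],"dr":[0,0,0]},
    {"delta_pos":[0.016,0,0.019],"dr":[0,0,0]},
    {"delta_pos":[0,0.017,0.019],"dr":[0,0,0]},
    {"delta_pos":[0,0.017,0.019],"dr":[0,0,0]},
    {"delta_pos":[0,0,0],"dr":[0,0,0]},
    {"delta_pos":[0,0,0],"dr":[0,0,0]}
  ],
  "grip": 1.0
}}

```text
time: 2.55
tool_pos: [0.5455, -0.0861, 0.1293]
tcp_rot: [-1.919, -0.087, 0.062]
wrist_force: [0.0, 0.7, 0.0]
width: 1.0
```

```bash
python3 - <<'E'
from h import *
from workcell import bot
np.set_printoptions(precision=4,suppress=True)
s=bot.read_state();print(s["q"],s["tool_pos"],s["width"],s["time"])
for n in("side","top","wrist"):
    c=bot.read_camera(n); im=c["frame"]
    np.savez(n+"2.npz",**c)
    if n=="wrist":
        T=pose(c,s);print(proj(c,T,(.546,-.0845,.07)),proj(c,T,(.5505,-.147,.07)))
        im=im.copy();cv2.circle(im,tuple(int(v) for v in proj(c,T,(.546,-.0845,.07))),3,(0,255,0),-1)
    if n=="side": im=cv2.resize(im[100:340,220:540],None,fx=2.4,fy=2.4)
    if n=="top": im=cv2.resize(im[200:400,240:507],None,fx=2.5,fy=2.5)
    cv2.imwrite(f"pics/{n}2.png",im[:,:,::-1])
print(todo(s,(.546,-.086,.038)))
E
```

```text
[-0.6766  0.6687  1.6784  0.7662  1.7987 -1.0154] [ 0.5455 -0.0861  0.1293] 0.9999781594630173 2.55
[318.1724 357.8551] [315.5701 475.2115]
[0.0006 0.0857 0.0313]
```

View pics/wrist2.png

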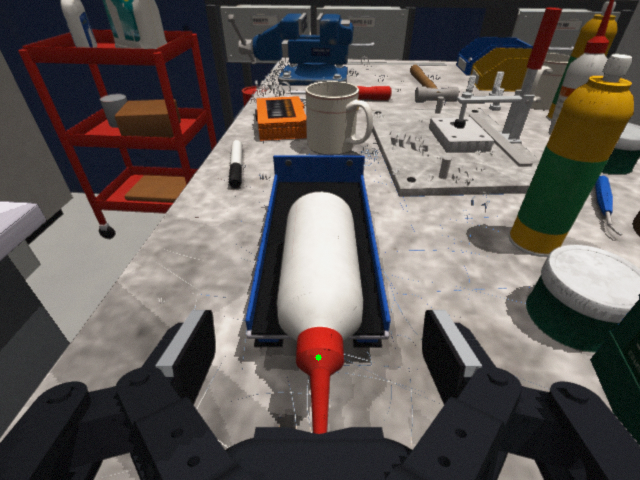

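View pics/top2.png

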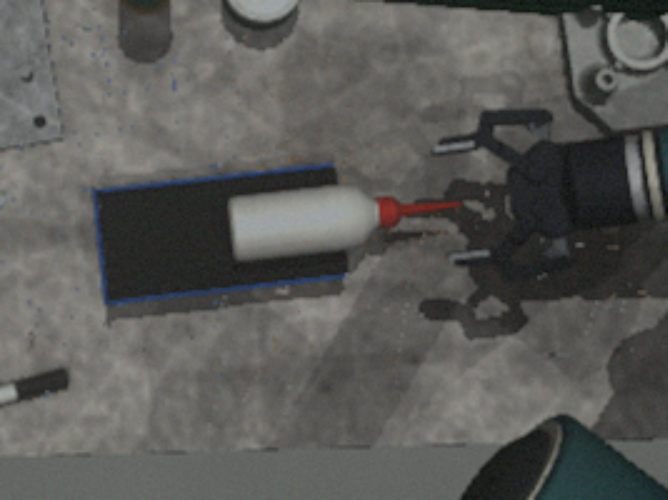

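The fork is centred on the cap: the cap centre is at col 318–320 and the jaws are symmetric at about 200 and 440. I'll descend straddling it.

{"method": "carry_out", "body": {
  "deltas": [
    {"delta_pos":[0,0.015,0.0055],"dr":[0,0,0]},
    {"delta_pos":[0,0.015,0.0055],"dr":[0,0,0]},
    {"delta_pos":[0,0.014,0.005],"dr":[0,0,0]},
    {"delta_pos":[0,0.014,0.005],"dr":[0,0,0]},
    {"delta_pos":[0,0.014,0.005],"dr":[0,0,0]},
    {"delta_pos":[0,0.014,0.005],"dr":[0,0,0]},
    {"delta_pos":[0,0,0],"dr":[0,0,0]},
    {"delta_pos":[0,0,0],"dr":[0,0,0]}
  ]
}}

```text
time: 3.7
tool_pos: [0.546, -0.0865, 0.0383]
tcp_rot: [-1.92, -0.089, 0.061]
wrist_force: [-0.5, -0.0, -0.0]
width: 1.0
```

```bash
python3 - <<'E'
from h import *
from workcell import bot
np.set_printoptions(precision=4,suppress=True)
s=bot.read_state();print(s["q"],s["tool_pos"],s["wrist_force"],s["width"],s["time"])
for n in("side","top","wrist"):
    c=bot.read_camera(n); im=c["frame"]
    if n=="side": im=cv2.resize(im[100:340,220:540],None,fx=2.4,fy=2.4)
    if n=="top": im=cv2.resize(im[240:360,300:480],None,fx=4,fy=4)
    cv2.imwrite(f"pics/{n}3.png",im[:,:,::-1])
E
```

```text
[-0.6765  0.8018  1.664   0.7505  1.7115 -1.0996] [ 0.546  -0.0865  0.0383] [-0.4935 -0.0228 -0.0442] 1.000375344687241 3.7
```

View pics/wrist3.png

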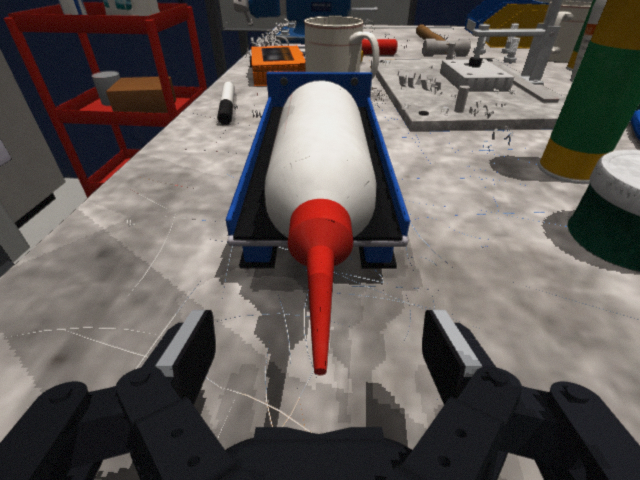

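View pics/top3.png

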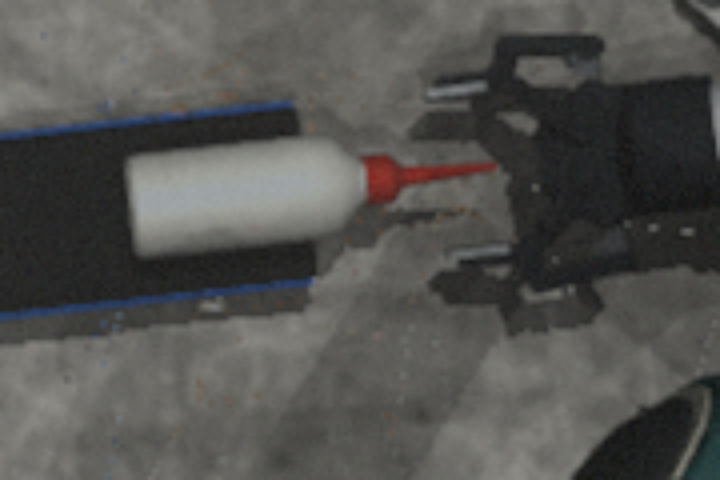

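No contact so far: the wrist force is about 0 and the spout tip clears the palm. I'll close to the fork now, underneath the cap.

{"method": "carry_out", "body": {
  "deltas": [
    {"delta_pos":[0,0,0],"dr":[0,0,0]},
    {"delta_pos":[0,0,0],"dr":[0,0,0]},
    {"delta_pos":[0,0,0],"dr":[0,0,0]},
    {"delta_pos":[0,0,0],"dr":[0,0,0]},
    {"delta_pos":[0,0,0],"dr":[0,0,0]},
    {"delta_pos":[0,0,0],"dr":[0,0,0]}
  ],
  "grip": 0.165
}}

```text
time: 4.6
tool_pos: [0.5457, -0.0864, 0.038]
tcp_rot: [-1.92, -0.088, 0.062]
wrist_force: [0.5, 0.5, -0.3]
width: 0.164
```

```bash
python3 - <<'E'
from h import *
from workcell import bot
np.set_printoptions(precision=4,suppress=True)
s=bot.read_state();print(s["q"],s["tool_pos"],s["wrist_force"],s["width"],s["time"])
for n in("side","top","wrist"):
    c=bot.read_camera(n); im=c["frame"]
    if n=="side": im=cv2.resize(im[100:340,220:540],None,fx=2.4,fy=2.4)
    if n=="top": im=cv2.resize(im[240:360,300:480],None,fx=4,fy=4)
    cv2.imwrite(f"pics/{n}4.png",im[:,:,::-1])
E
```

```text
[-0.6765  0.802   1.6644  0.7503  1.7111 -1.0997] [ 0.5457 -0.0864  0.038 ] [ 0.4815  0.4634 -0.2981] 0.16402635730839552 4.6
```

View pics/wrist4.png

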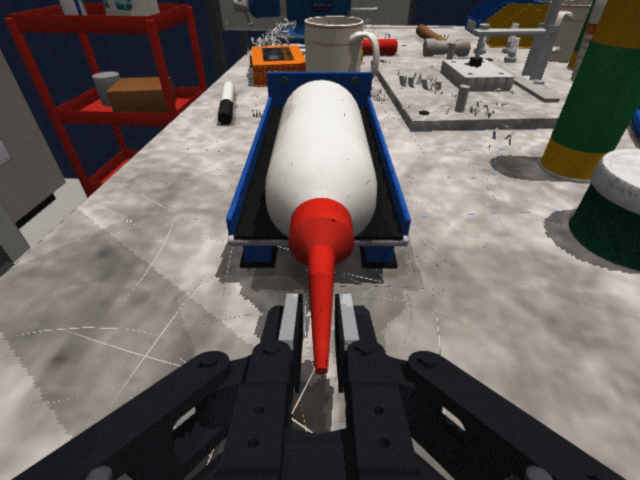

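View pics/top4.png

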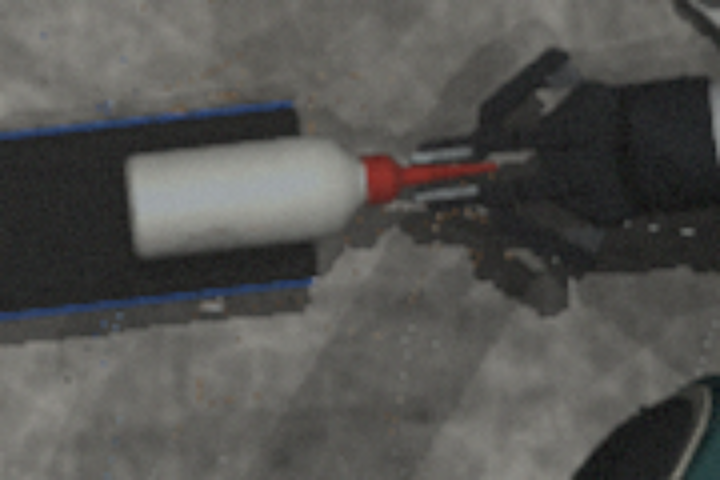

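The fork is centred beneath the spout, but the tips are about 9 mm short of the cap (tips at col 413, cap edge at col 398 in the 4x crop). I'll advance horizontally.

{"method": "carry_out", "body": {
  "deltas": [
    {"delta_pos":[0,-0.002,0.0056],"dr":[0,0,0]},
    {"delta_pos":[0,-0.002,0.0056],"dr":[0,0,0]},
    {"delta_pos":[0,-0.001,0.0028],"dr":[0,0,0]},
    {"delta_pos":[0,0,0],"dr":[0,0,0]}
  ]
}}

```text
time: 5.25
tool_pos: [0.5442, -0.0712, 0.038]
tcp_rot: [-1.92, -0.089, 0.062]
wrist_force: [-0.4, 0.7, -0.0]
width: 0.165
```

```bash
cat > look.py <<'E'
import sys
from h import *
from workcell import bot
np.set_printoptions(precision=4,suppress=True)
s=bot.read_state();print(s["q"],s["tool_pos"],s["wrist_force"],s["width"],s["time"])
k=sys.argv[1]
ims={}
for n in sys.argv[2:]:
    c=bot.read_camera(n); im=c["frame"];np.savez(f"{n}{k}.npz",**c)
    if n=="side": im=cv2.resize(im[130:310,290:450],None,fx=3,fy=3,interpolation=2)
    if n=="top": im=cv2.resize(im[240:360,270:480],None,fx=3.5,fy=3.5,interpolation=2)
    cv2.imwrite(f"pics/{n}{k}.png",im[:,:,::-1])
E
python3 look.py 5 side top wrist
```

```text
[-0.661   0.7899  1.6895  0.7618  1.6954 -1.1016] [ 0.5442 -0.0712  0.038 ] [-0.4364  0.6759 -0.0374] 0.16486090124982442 5.25
```

View pics/wrist5.png

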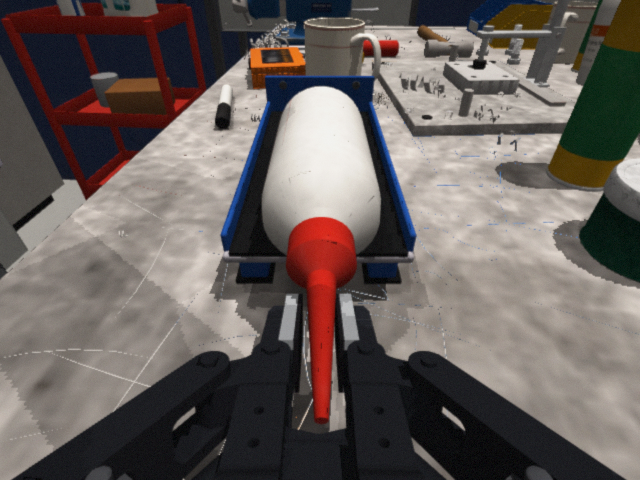

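View pics/top5.png

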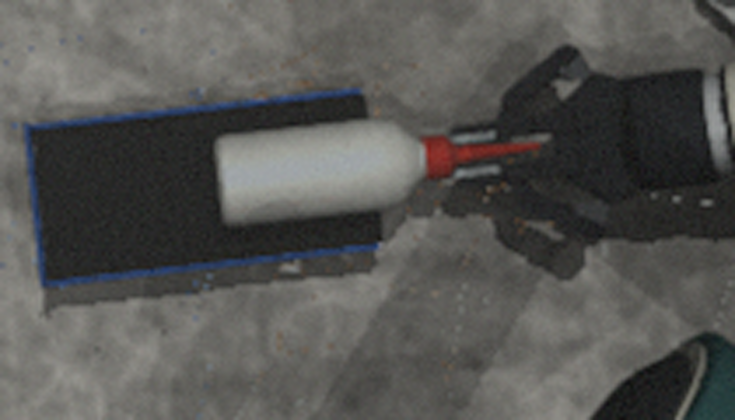

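Tips are now at the cap's front edge and still contact-free. I'll advance 6 mm more, then lift gently.

{"method": "carry_out", "body": {
  "deltas": [
    {"delta_pos":[0,-0.001,0.003],"dr":[0,0,0]},
    {"delta_pos":[0,-0.001,0.003],"dr":[0,0,0]},
    {"delta_pos":[0,0,0],"dr":[0,0,0]},
    {"delta_pos":[0,-0.003,-0.001],"dr":[0,0,0]},
    {"delta_pos":[0,-0.003,-0.001],"dr":[0,0,0]},
    {"delta_pos":[0,0,0],"dr":[0,0,0]}
  ]
}}

```text
time: 6.15
tool_pos: [0.544, -0.0653, 0.0444]
tcp_rot: [-1.92, -0.089, 0.061]
wrist_force: [-0.3, -0.0, -0.3]
width: 0.164
```

```bash
python3 look.py 6 side top wrist
```

```text
[-0.6548  0.7748  1.701   0.7678  1.6944 -1.0969] [ 0.544  -0.0653  0.0444] [-0.3462 -0.0317 -0.3469] 0.1636910217054669 6.15
```

View pics/wrist6.png

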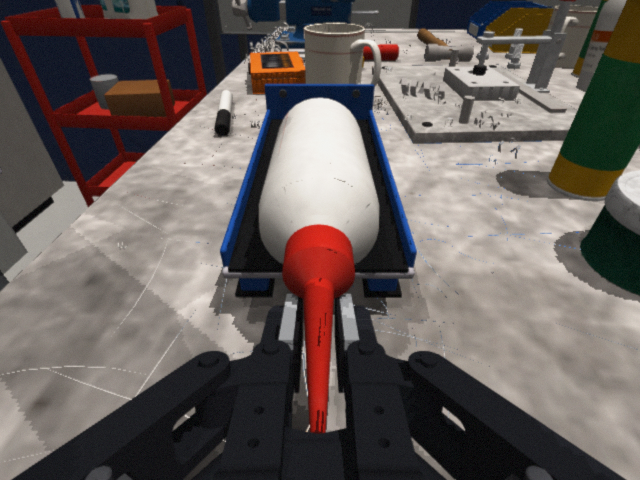

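View pics/top6.png

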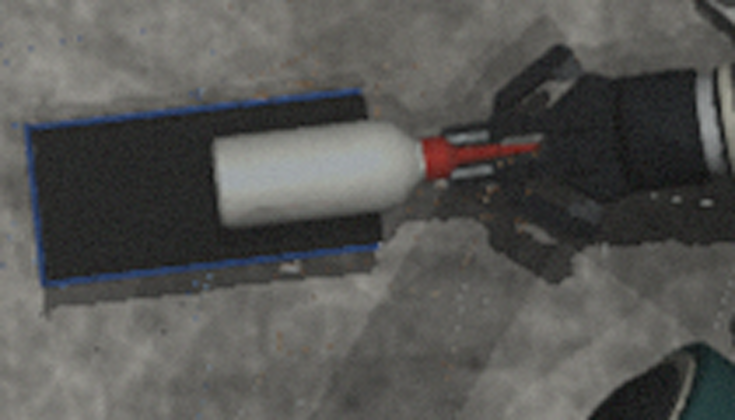

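{"method": "carry_out", "body": {
  "deltas": [
    {"delta_pos":[0,-0.006,0.0005],"dr":[0,0,0]},
    {"delta_pos":[0,-0.006,0],"dr":[0,0,0]},
    {"delta_pos":[0,-0.006,0],"dr":[0,0,0]},
    {"delta_pos":[0,-0.006,0],"dr":[0,0,0]},
    {"delta_pos":[0,-0.004,0],"dr":[0,0,0]},
    {"delta_pos":[0,0,0],"dr":[0,0,0]}
  ]
}}

```text
time: 7.05
tool_pos: [0.5429, -0.055, 0.0706]
tcp_rot: [-1.92, -0.089, 0.061]
wrist_force: [0.4, -1.1, -0.5]
width: 0.166
```

```bash
python3 look.py 7 side top wrist
```

```text
[-0.644   0.7263  1.7236  0.779   1.7084 -1.0737] [ 0.5429 -0.055   0.0706] [ 0.3619 -1.1378 -0.494 ] 0.16580547108024993 7.05
```

View pics/wrist7.png

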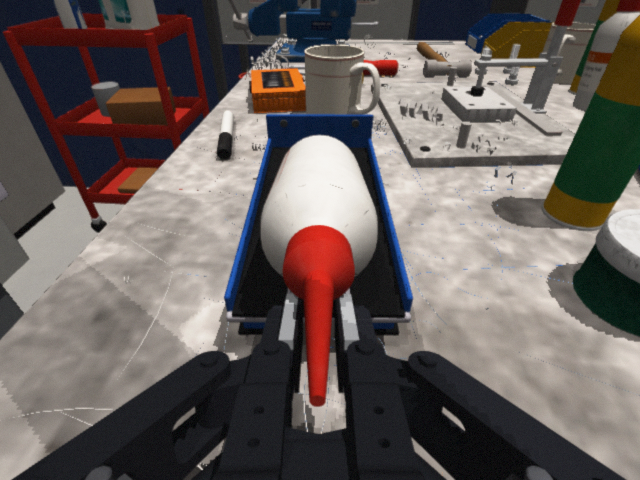

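View pics/side7.png

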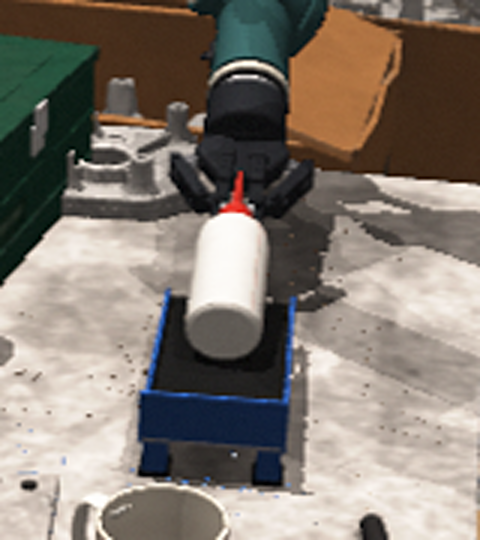

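View pics/top7.png

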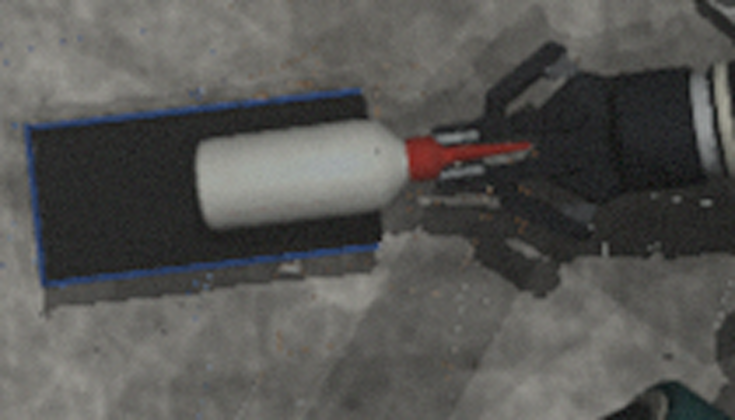

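The lift works: the bottle is tilted about 8° and its cap sits centred in the fork. I'll continue along the arc.

{"method": "carry_out", "body": {
  "deltas": [
    {"delta_pos":[0,-0.0054,0.0004],"dr":[0,0,0]},
    {"delta_pos":[0,-0.0054,0.0004],"dr":[0,0,0]},
    {"delta_pos":[0,-0.0054,0.0004],"dr":[0,0,0]},
    {"delta_pos":[0,-0.0054,0.0004],"dr":[0,0,0]},
    {"delta_pos":[0,-0.0054,0.0004],"dr":[0,0,0]},
    {"delta_pos":[0,-0.0054,0.0012],"dr":[0,0,0]},
    {"delta_pos":[0,-0.0054,0.0012],"dr":[0,0,0]},
    {"delta_pos":[0,-0.0054,0.0012],"dr":[0,0,0]},
    {"delta_pos":[0,-0.0054,0.0012],"dr":[0,0,0]}
  ]
}}

```text
time: 8.32
tool_pos: [0.5407, -0.0319, 0.1138]
tcp_rot: [-1.92, -0.088, 0.062]
wrist_force: [0.5, 0.3, -0.5]
width: 0.162
```

```bash
python3 look.py 8 side top wrist
```

```text
[-0.6189  0.6423  1.7645  0.8043  1.7274 -1.0305] [ 0.5407 -0.0319  0.1138] [ 0.5373  0.312  -0.4952] 0.16158612299733474 8.325
```

View pics/wrist8.png

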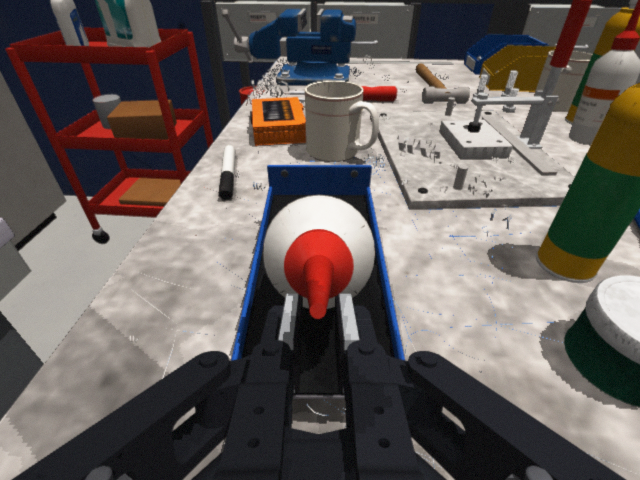

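View pics/side8.png

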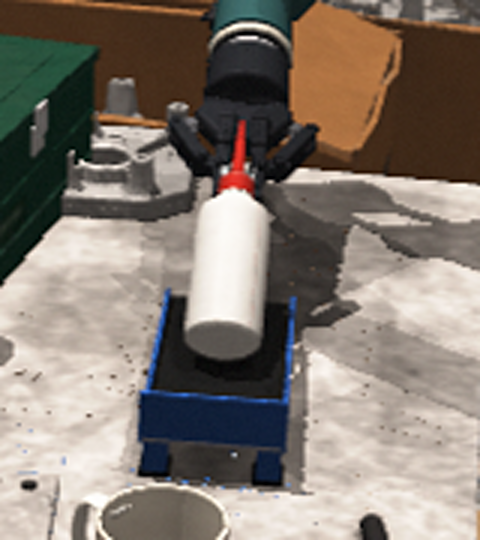

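View pics/top8.png

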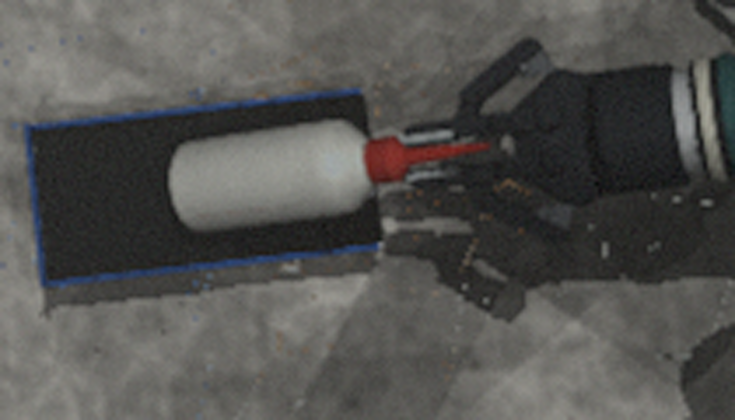

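{"method": "carry_out", "body": {
  "deltas": [
    {"delta_pos":[0,-0.0067,0.0024],"dr":[0,0,0]},
    {"delta_pos":[0,-0.0067,0.0024],"dr":[0,0,0]},
    {"delta_pos":[0,-0.0067,0.0024],"dr":[0,0,0]},
    {"delta_pos":[0,-0.0067,0.0024],"dr":[0,0,0]},
    {"delta_pos":[0,-0.0067,0.0024],"dr":[0,0,0]},
    {"delta_pos":[0,-0.0058,0.0035],"dr":[0,0,0]},
    {"delta_pos":[0,-0.0058,0.0035],"dr":[0,0,0]},
    {"delta_pos":[0,-0.0058,0.0035],"dr":[0,0,0]},
    {"delta_pos":[0,-0.0058,0.0035],"dr":[0,0,0]}
  ]
}}

```text
time: 9.6
tool_pos: [0.5367, 0.012, 0.1581]
tcp_rot: [-1.92, -0.088, 0.062]
wrist_force: [-0.1, 0.3, -0.6]
width: 0.167
```

```bash
python3 look.py 9 side top wrist
```

```text
[-0.5682  0.541   1.8261  0.8497  1.7288 -0.9771] [0.5367 0.012  0.1581] [-0.1182  0.2807 -0.5638] 0.16663003809097474 9.6
```

View pics/wrist9.png

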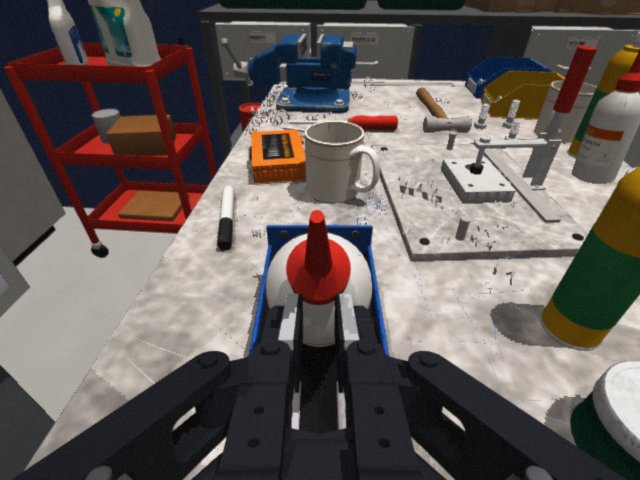

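View pics/side9.png

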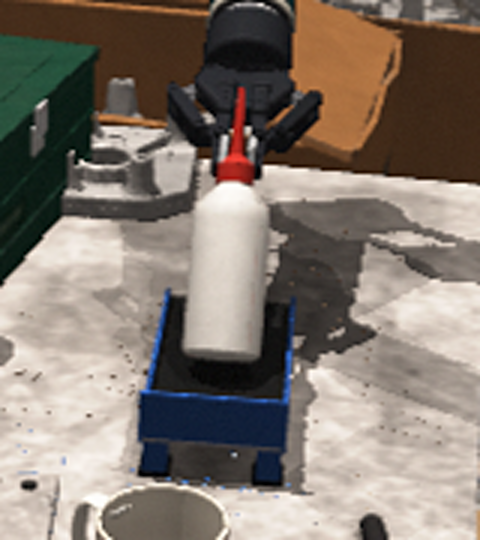

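View pics/top9.png

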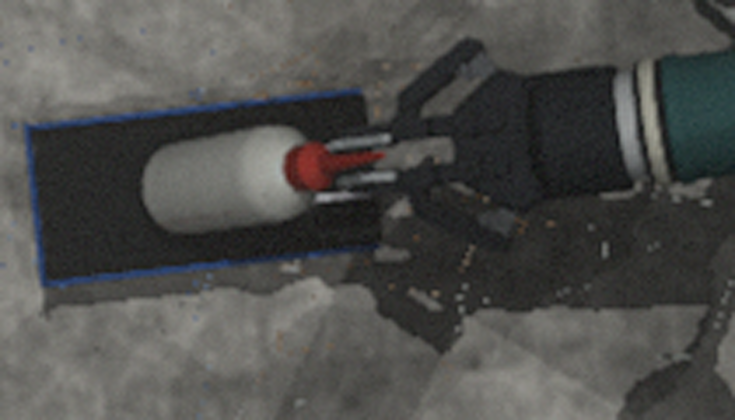

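About 50° and still centred. I'll take the next part more slowly, up toward the tipping point at about 65°.

{"method": "carry_out", "body": {
  "deltas": [
    {"delta_pos":[0,-0.0051,0.0045],"dr":[0,0,0]},
    {"delta_pos":[0,-0.0051,0.0045],"dr":[0,0,0]},
    {"delta_pos":[0,-0.0051,0.0045],"dr":[0,0,0]},
    {"delta_pos":[0,-0.0051,0.0045],"dr":[0,0,0]},
    {"delta_pos":[0,-0.0018,0.0021],"dr":[0,0,0]},
    {"delta_pos":[0,-0.0018,0.0021],"dr":[0,0,0]},
    {"delta_pos":[0,0,0],"dr":[0,0,0]}
  ]
}}

```text
time: 10.62
tool_pos: [0.534, 0.0407, 0.1728]
tcp_rot: [-1.92, -0.089, 0.062]
wrist_force: [-0.1, 0.0, 0.3]
width: 0.161
```

```bash
python3 look.py 10 side top wrist
```

```text
[-0.5327  0.4963  1.8622  0.8783  1.7152 -0.9543] [0.534  0.0407 0.1728] [-0.1279  0.0025  0.3344] 0.16106084330548343 10.625
```

View pics/wrist10.png

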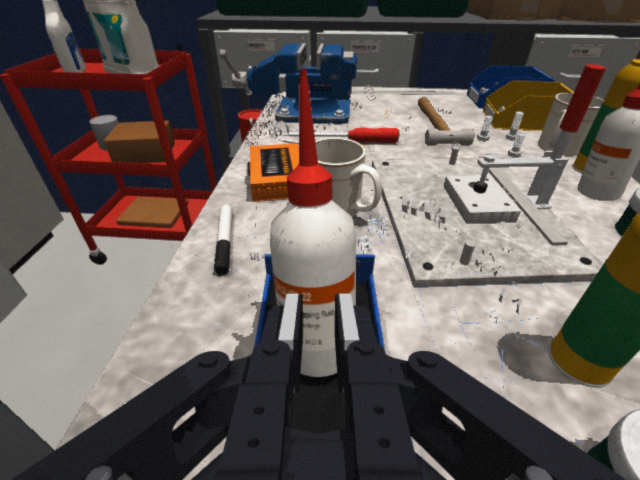

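View pics/side10.png

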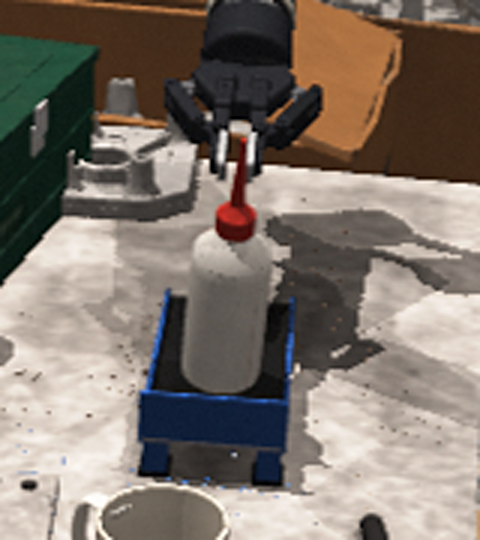

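View pics/top10.png

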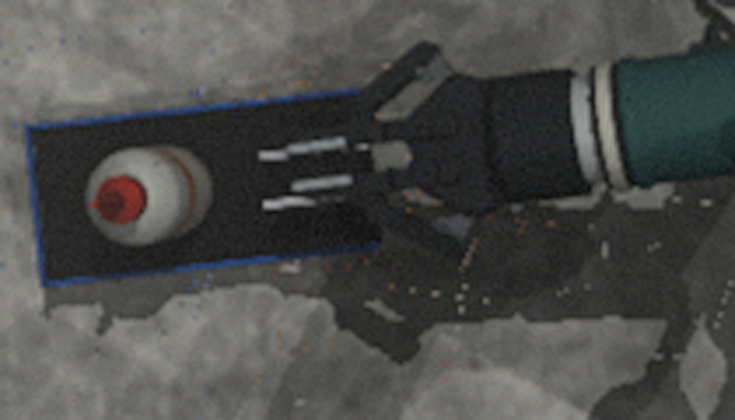

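The bottle has tipped up onto its base. I'll hold still and let it settle.

{"method": "carry_out", "body": {
  "deltas": [
    {"delta_pos":[0,0,0],"dr":[0,0,0]},
    {"delta_pos":[0,0,0],"dr":[0,0,0]},
    {"delta_pos":[0,0,0],"dr":[0,0,0]},
    {"delta_pos":[0,0,0],"dr":[0,0,0]},
    {"delta_pos":[0,0,0],"dr":[0,0,0]},
    {"delta_pos":[0,0,0],"dr":[0,0,0]}
  ]
}}

```text
time: 11.52
tool_pos: [0.5341, 0.0406, 0.1728]
tcp_rot: [-1.92, -0.088, 0.062]
wrist_force: [-0.3, -0.3, -0.3]
width: 0.165
```

```bash
python3 look.py 11 side top wrist
```

```text
[-0.5329  0.4965  1.862   0.8783  1.7153 -0.9543] [0.5341 0.0406 0.1728] [-0.3337 -0.2596 -0.2645] 0.1651460906101935 11.525
```

View pics/side11.png

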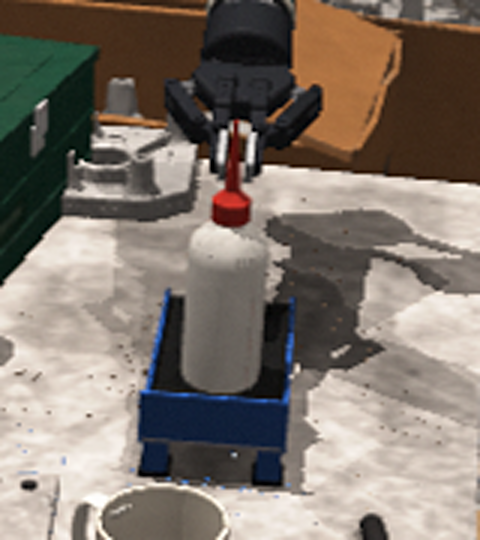

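View pics/top11.png

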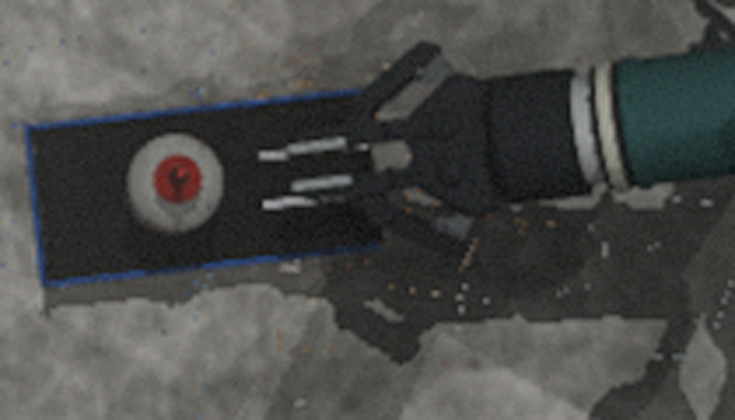

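View pics/wrist11.png

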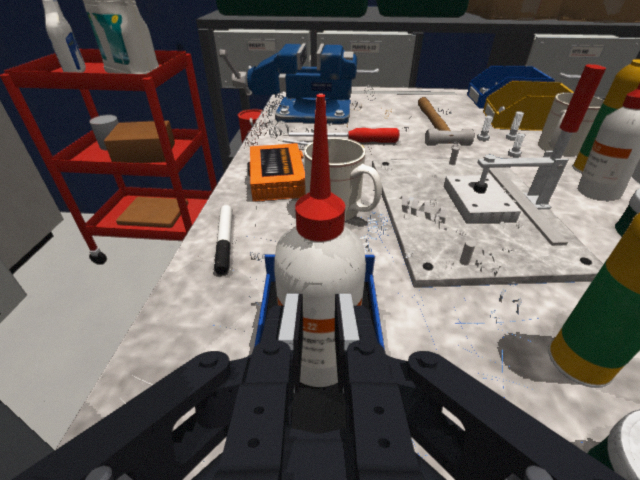

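The bottle stands upright and settled, with its cap at (177,180) in the 3.5x top crop. I'll measure the axis and the remaining gap, then back off and steepen the tool for a low push.

```bash
cat > meas.py <<'E'
import sys
from h import *
np.set_printoptions(precision=4,suppress=True)
c=dict(np.load(f"top{sys.argv[1]}.npz"));T=pose(c);im=c["frame"];hsv=cv2.cvtColor(im,cv2.COLOR_RGB2HSV)
red=(((hsv[...,0]<8)|(hsv[...,0]>172))&(hsv[...,1]>110)&(hsv[...,2]>40)).astype(np.uint8);red[:,:270]=0;red[:,450:]=0;red[:270]=0;red[340:]=0
n,l,st,ce=cv2.connectedComponentsWithStats(red)
i=1+np.argmax(st[1:,4]);ct,_=cv2.findContours((l==i).astype(np.uint8),0,2)
(u,v),r=cv2.minEnclosingCircle(ct[0]);print("cap",u,v,r,ray(c,T,(u,v),.199))
w=((hsv[...,2]>75)).astype(np.uint8);w[:,:u.__int__()-16]=0;w[:,int(u)+16:]=0;w[:int(v)-18]=0;w[int(v)+18:]=0
w|=(l==i).astype(np.uint8)
n,l,st,ce=cv2.connectedComponentsWithStats(w);i=1+np.argmax(st[1:,4]);print("body",st[i],ray(c,T,(st[i,0]+st[i,2]/2-.5,st[i,1]+st[i,3]/2-.5),.16))
blue=((abs(hsv[...,0].astype(int)-112)<16)&(hsv[...,1]>110)&(hsv[...,2]>35))
# back-wall top edge columns between rows
for row in range(280,318,5):
    cs=np.flatnonzero(blue[row,270:295])+270
    if len(cs): print(row,cs,ray(c,T,(cs.max()+.5,row),.074))
E
python3 meas.py 11; python3 - <<'E'
from h import *
from workcell import bot
np.set_printoptions(precision=4,suppress=True)
M=R.from_rotvec(bot.read_state()["tcp_rot"]).as_matrix()
d=np.array([-.087,.996,0]);print(M.T@(d*.01))
M2=M@R.from_rotvec([-.43,0,0]).as_matrix();print(M2.round(3),M2.T@(d*.01),M2.T@[0,0,.01])
E
```

```text
cap 320.39361572265625 290.6383056640625 6.5371222496032715 [0.529  0.0912 0.199 ]
body [307 278  27  28 567] [0.5289 0.0912 0.16  ]
280 [278] [0.5609 0.1835 0.074 ]
285 [278 279] [0.5495 0.1814 0.074 ]
290 [279] [0.5381 0.1816 0.074 ]
295 [279 280] [0.5267 0.1796 0.074 ]
300 [280] [0.5154 0.1798 0.074 ]
305 [280 281] [0.504  0.1777 0.074 ]
310 [281] [0.4927 0.1779 0.074 ]
315 [282] [0.4814 0.1759 0.074 ]
[ 0.     -0.0034  0.0094]
[[ 0.996  0.065 -0.065]
 [ 0.092 -0.701  0.707]
 [ 0.    -0.71  -0.704]] [ 0.     -0.007   0.0071] [ 0.     -0.0071 -0.007 ]
```

{"method": "carry_out", "body": {
  "deltas": [
    {"delta_pos":[0,0.008,-0.023],"dr":[0,0,0]},
    {"delta_pos":[0,0.008,-0.023],"dr":[0,0,0]},
    {"delta_pos":[0,0,0],"dr":[-0.15,0,0]},
    {"delta_pos":[0,0,0],"dr":[-0.14,0,0]},
    {"delta_pos":[0,0,0],"dr":[-0.14,0,0]},
    {"delta_pos":[0,0.02,0.02],"dr":[0,0,0]},
    {"delta_pos":[0,0.02,0.02],"dr":[0,0,0]},
    {"delta_pos":[0,0.02,0.02],"dr":[0,0,0]},
    {"delta_pos":[0,0.01,0.01],"dr":[0,0,0]},
    {"delta_pos":[0,0,0],"dr":[0,0,0]}
  ],
  "grip": 0.35
}}

```text
time: 12.92
tool_pos: [0.5382, -0.008, 0.0738]
tcp_rot: [-2.348, -0.106, 0.047]
wrist_force: [-0.0, 0.6, -0.2]
width: 0.354
```

```bash
python3 look.py 12 side top wrist; python3 meas.py 12|head -2
```

```text
[-0.4869  0.4202  1.8977  0.6514  1.3779 -0.8926] [ 0.5382 -0.008   0.0738] [-0.0235  0.5737 -0.2365] 0.35437079139665695 12.925
cap 319.4146423339844 291.3658447265625 6.5212297439575195 [0.5275 0.0932 0.199 ]
body [306 279  27  27 568] [0.5278 0.0934 0.16  ]
```

View pics/wrist12.png

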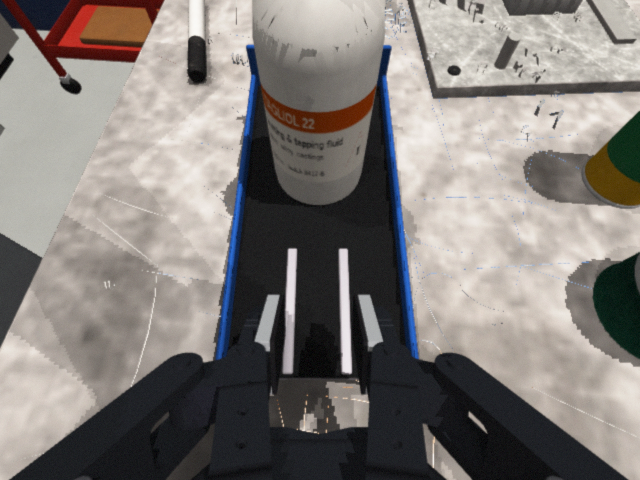

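View pics/side12.png

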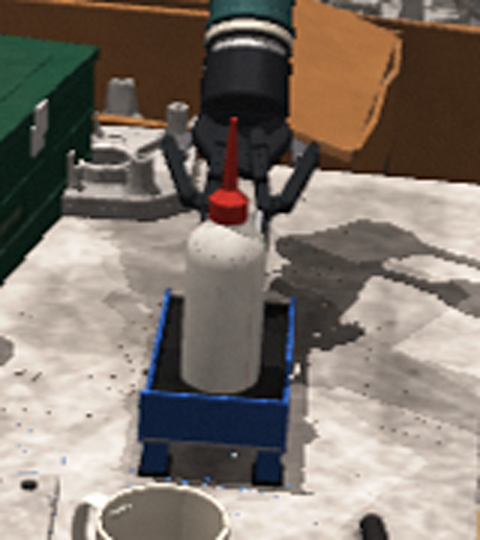

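View pics/top12.png

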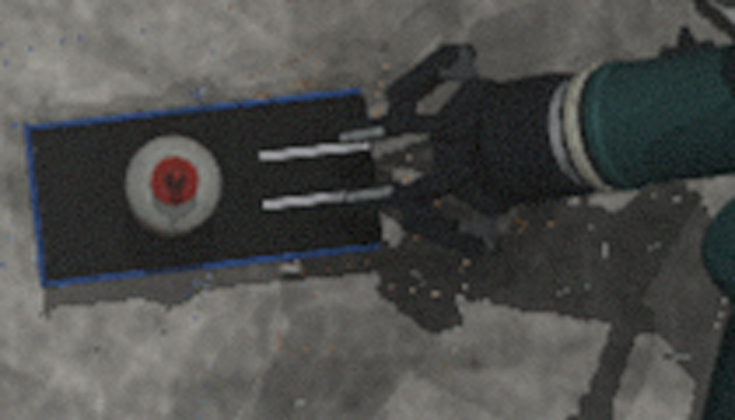

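The white strips on the floor in the wrist view are the two beads; they end short of the bottle. The fork is aligned. I'll lower it and approach.

{"method": "carry_out", "body": {
  "deltas": [
    {"delta_pos":[0,0.007,0.007],"dr":[0,0,0]},
    {"delta_pos":[0,0.007,0.007],"dr":[0,0,0]},
    {"delta_pos":[0,-0.01,0.01],"dr":[0,0,0]},
    {"delta_pos":[0,-0.01,0.01],"dr":[0,0,0]},
    {"delta_pos":[0,-0.01,0.01],"dr":[0,0,0]},
    {"delta_pos":[0,-0.008,0.008],"dr":[0,0,0]},
    {"delta_pos":[0,-0.005,0.005],"dr":[0,0,0]},
    {"delta_pos":[0,0,0],"dr":[0,0,0]}
  ]
}}

```text
time: 14.08
tool_pos: [0.5327, 0.0538, 0.0551]
tcp_rot: [-2.35, -0.109, 0.045]
wrist_force: [0.7, 1.2, 0.1]
width: 0.35
```

```bash
python3 look.py 13 side top wrist; python3 meas.py 13|head -2
```

```text
[-0.3985  0.4032  1.9688  0.7087  1.295  -0.8794] [0.5327 0.0538 0.0551] [0.6718 1.2116 0.0856] 0.3497253935405481 14.075
cap 319.3999938964844 291.3999938964844 6.551437854766846 [0.5275 0.0933 0.199 ]
body [306 279  27  27 567] [0.5278 0.0934 0.16  ]
```

View pics/wrist13.png

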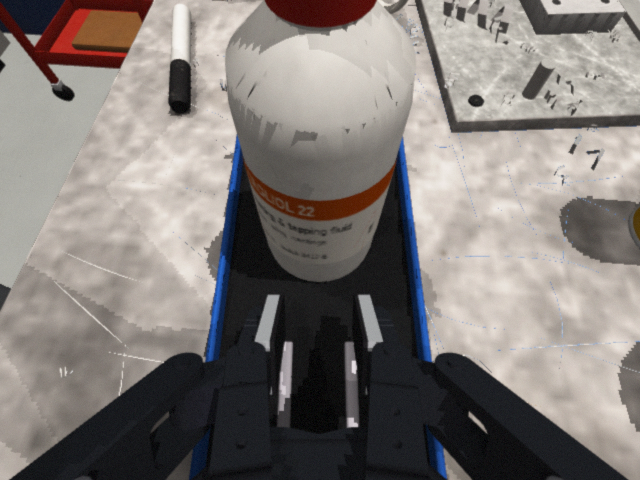

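View pics/top13.png

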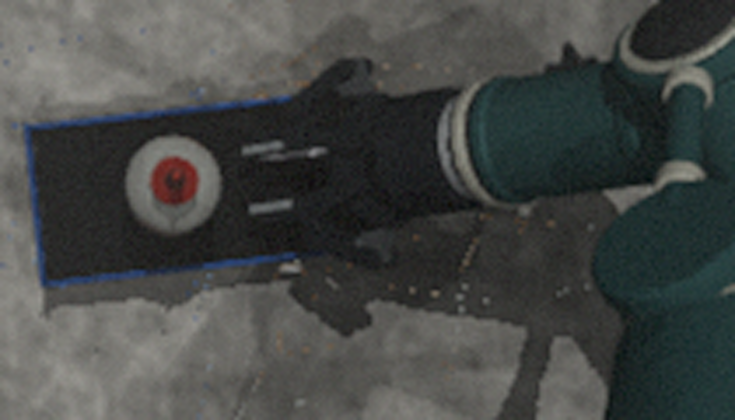

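{"method": "carry_out", "body": {
  "deltas": [
    {"delta_pos":[0,0.0,0.006],"dr":[0,0,0]},
    {"delta_pos":[0,-0.003,0.003],"dr":[0,0,0]},
    {"delta_pos":[0,-0.003,0.003],"dr":[0,0,0]},
    {"delta_pos":[0,-0.003,0.003],"dr":[0,0,0]},
    {"delta_pos":[0,-0.003,0.003],"dr":[0,0,0]},
    {"delta_pos":[0,-0.003,0.003],"dr":[0,0,0]},
    {"delta_pos":[0,-0.003,0.003],"dr":[0,0,0]},
    {"delta_pos":[0,-0.003,0.003],"dr":[0,0,0]}
  ]
}}

```text
time: 15.22
tool_pos: [0.5298, 0.0871, 0.0509]
tcp_rot: [-2.35, -0.108, 0.045]
wrist_force: [0.1, -1.6, 1.2]
width: 0.345
```

```bash
python3 look.py 14 side top wrist; python3 meas.py 14|head -2
```

```text
[-0.3475  0.3893  2.0003  0.7417  1.2578 -0.8637] [0.5298 0.0871 0.0509] [ 0.0618 -1.56    1.2034] 0.34523732931341067 15.225
cap 314.0 292.25 6.600289344787598 [0.526  0.1045 0.199 ]
body [301 280  29  27 566] [0.5259 0.102  0.16  ]
```

View pics/wrist14.png

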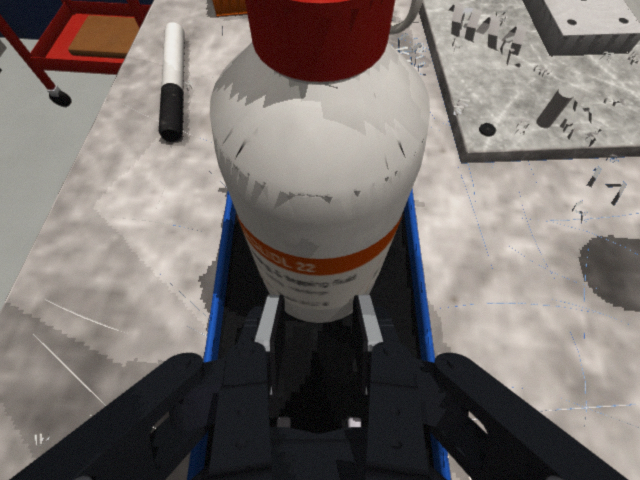

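View pics/side14.png

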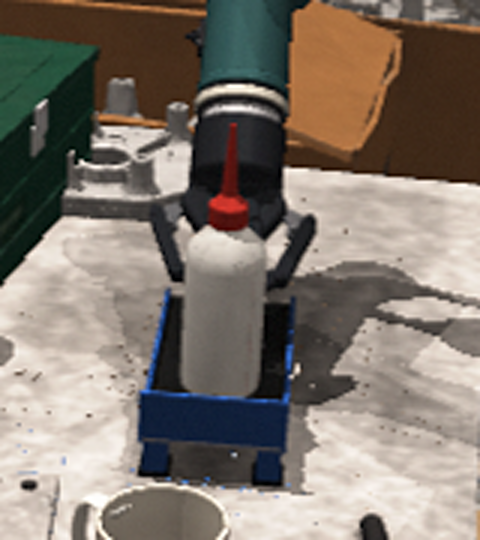

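Contact is made; the bottle slides smoothly, with about 2 N on the wrist. I'll continue slower.

{"method": "carry_out", "body": {
  "deltas": [
    {"delta_pos":[0,-0.0018,0.0018],"dr":[0,0,0]},
    {"delta_pos":[0,-0.0018,0.0018],"dr":[0,0,0]},
    {"delta_pos":[0,-0.0018,0.0018],"dr":[0,0,0]},
    {"delta_pos":[0,-0.0018,0.0018],"dr":[0,0,0]},
    {"delta_pos":[0,-0.0018,0.0018],"dr":[0,0,0]},
    {"delta_pos":[0,-0.0018,0.0018],"dr":[0,0,0]},
    {"delta_pos":[0,-0.0018,0.0018],"dr":[0,0,0]},
    {"delta_pos":[0,-0.0018,0.0018],"dr":[0,0,0]},
    {"delta_pos":[0,-0.0018,0.0018],"dr":[0,0,0]}
  ]
}}

```text
time: 16.5
tool_pos: [0.5276, 0.11, 0.051]
tcp_rot: [-2.35, -0.108, 0.045]
wrist_force: [-0.2, -1.7, 0.5]
width: 0.351
```

```bash
python3 look.py 15 side top wrist; python3 meas.py 15
```

```text
[-0.3112  0.3769  2.019   0.7637  1.2367 -0.8491] [0.5276 0.11   0.051 ] [-0.2481 -1.6897  0.5337] 0.3509779874772678 16.5
cap 303.1481628417969 293.4351806640625 6.661769390106201 [0.5241 0.127  0.199 ]
body [290 281  29  27 568] [0.5244 0.1255 0.16  ]
280 [278] [0.5609 0.1835 0.074 ]
285 [278 279] [0.5495 0.1814 0.074 ]
290 [279] [0.5381 0.1816 0.074 ]
295 [279 280] [0.5267 0.1796 0.074 ]
300 [280] [0.5154 0.1798 0.074 ]
305 [280 281] [0.504  0.1777 0.074 ]
310 [281] [0.4927 0.1779 0.074 ]
315 [281 282] [0.4814 0.1759 0.074 ]
```

View pics/side15.png

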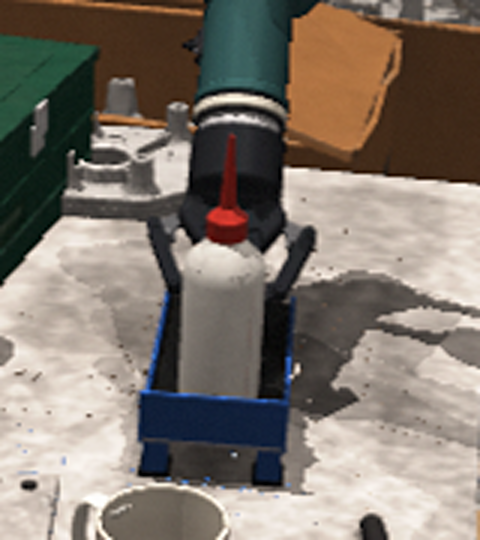

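View pics/top15.png

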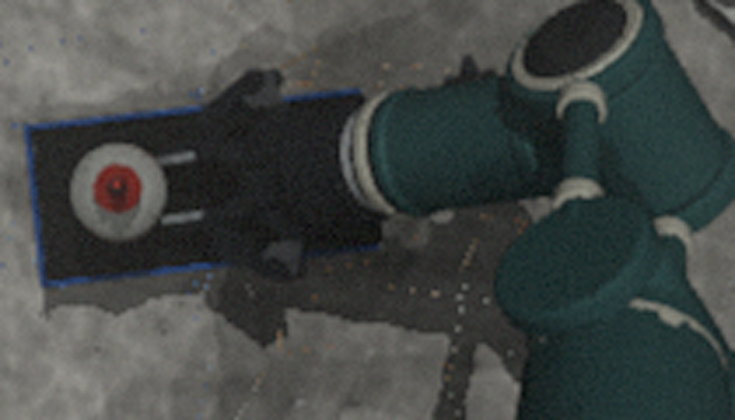

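{"method": "carry_out", "body": {
  "deltas": [
    {"delta_pos":[0,-0.0018,0.0018],"dr":[0,0,0]},
    {"delta_pos":[0,-0.0018,0.0018],"dr":[0,0,0]},
    {"delta_pos":[0,-0.0018,0.0018],"dr":[0,0,0]},
    {"delta_pos":[0,-0.0018,0.0018],"dr":[0,0,0]},
    {"delta_pos":[0,-0.0018,0.0018],"dr":[0,0,0]},
    {"delta_pos":[0,-0.0018,0.0018],"dr":[0,0,0]},
    {"delta_pos":[0,-0.001,0.001],"dr":[0,0,0]}
  ]
}}

```text
time: 17.52
tool_pos: [0.526, 0.1266, 0.0511]
tcp_rot: [-2.35, -0.108, 0.045]
wrist_force: [0.8, -1.3, -0.0]
width: 0.354
```

```bash
python3 look.py 16 top; python3 meas.py 16|head -2
```

```text
[-0.2841  0.3684  2.0313  0.7799  1.2212 -0.838 ] [0.526  0.1266 0.0511] [ 0.8137 -1.27   -0.0288] 0.3544479986839429 17.525
cap 295.4200134277344 294.45001220703125 6.604543209075928 [0.5224 0.143  0.199 ]
body [282 282  29  27 571] [0.5227 0.1426 0.16  ]
```

View pics/top16.png

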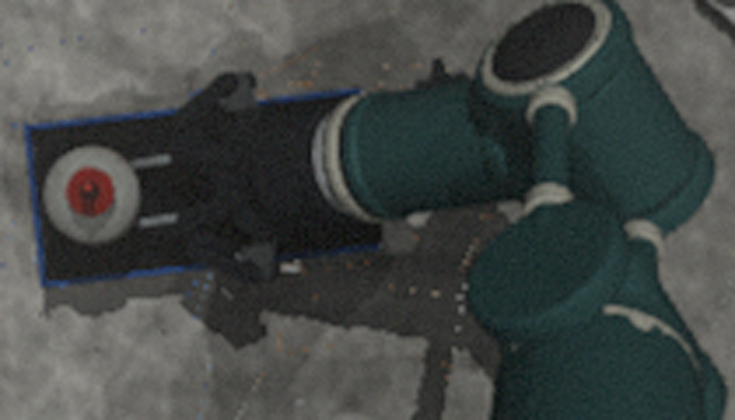

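About 6 mm remain. I'll push in about 1.4 mm steps and watch the force.

{"method": "carry_out", "body": {
  "deltas": [
    {"delta_pos":[0,-0.001,0.001],"dr":[0,0,0]},
    {"delta_pos":[0,-0.001,0.001],"dr":[0,0,0]},
    {"delta_pos":[0,-0.001,0.001],"dr":[0,0,0]}
  ]
}}

```text
time: 17.95
tool_pos: [0.5257, 0.1307, 0.0511]
tcp_rot: [-2.35, -0.108, 0.045]
wrist_force: [0.2, -0.6, 0.1]
width: 0.352
```

{"method": "carry_out", "body": {
  "deltas": [
    {"delta_pos":[0,-0.001,0.001],"dr":[0,0,0]},
    {"delta_pos":[0,0,0],"dr":[0,0,0]}
  ]
}}

```text
time: 18.2
tool_pos: [0.5256, 0.1322, 0.0511]
tcp_rot: [-2.35, -0.108, 0.045]
wrist_force: [0.8, -0.9, -1.4]
width: 0.347
```

```bash
python3 look.py 17 top; python3 meas.py 17|head -2
```

```text
[-0.2748  0.3657  2.0352  0.7855  1.2159 -0.8343] [0.5256 0.1322 0.0511] [ 0.8003 -0.8675 -1.3881] 0.3468810207638831 18.2
cap 292.6000061035156 294.6000061035156 6.551437854766846 [0.5222 0.1488 0.199 ]
body [276 276  32  36 726] [0.5261 0.1521 0.16  ]
```

{"method": "carry_out", "body": {
  "deltas": [
    {"delta_pos":[0,-0.0007,0.0007],"dr":[0,0,0]},
    {"delta_pos":[0,-0.0007,0.0007],"dr":[0,0,0]}
  ]
}}

```text
time: 18.5
tool_pos: [0.5254, 0.134, 0.0511]
tcp_rot: [-2.35, -0.108, 0.045]
wrist_force: [0.3, -0.9, -0.3]
width: 0.353
```

{"method": "carry_out", "body": {
  "deltas": [
    {"delta_pos":[0,-0.0007,0.0007],"dr":[0,0,0]},
    {"delta_pos":[0,0,0],"dr":[0,0,0]}
  ]
}}

```text
time: 18.75
tool_pos: [0.5257, 0.1346, 0.0513]
tcp_rot: [-2.35, -0.108, 0.044]
wrist_force: [0.7, -4.7, 0.2]
width: 0.352
```

```bash
python3 look.py 18 top side; python3 meas.py 18|head -1
```

```text
[-0.2704  0.3641  2.0367  0.7878  1.213  -0.8323] [0.5257 0.1346 0.0513] [ 0.7331 -4.7335  0.2169] 0.35243643226744353 18.75
cap 291.4029235839844 294.65533447265625 6.542672634124756 [0.5222 0.1513 0.199 ]
```

View pics/top18.png

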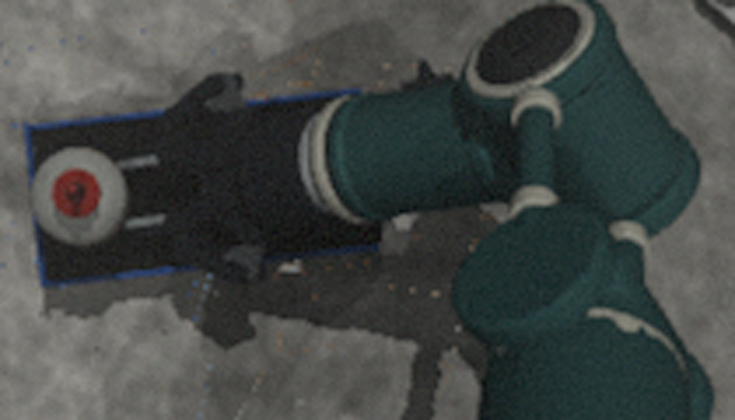

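View pics/side18.png

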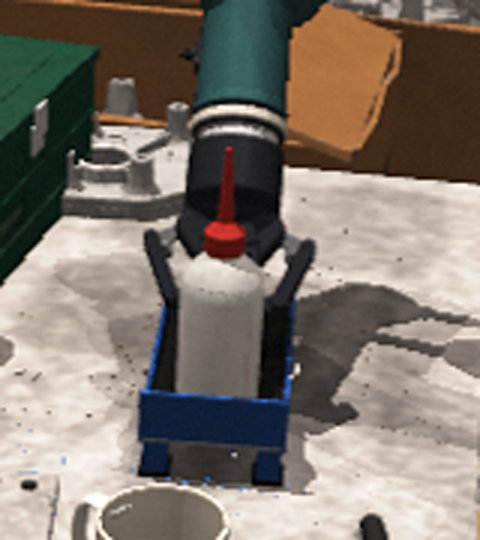

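The force jumped from about 1 N to 4.7 N, so the bottle is against the wall, and the top view shows it touching. I'll back off horizontally.

{"method": "carry_out", "body": {
  "deltas": [
    {"delta_pos":[0,0.002,-0.002],"dr":[0,0,0]},
    {"delta_pos":[0,0.007,-0.007],"dr":[0,0,0]},
    {"delta_pos":[0,0.015,-0.015],"dr":[0,0,0]},
    {"delta_pos":[0,0.02,-0.02],"dr":[0,0,0]},
    {"delta_pos":[0,0.02,-0.02],"dr":[0,0,0]},
    {"delta_pos":[0,-0.02,-0.02],"dr":[0,0,0]},
    {"delta_pos":[0,-0.02,-0.02],"dr":[0,0,0]},
    {"delta_pos":[0,0,0],"dr":[0,0,0]},
    {"delta_pos":[0,0,0],"dr":[0,0,0]}
  ]
}}

```text
time: 19.98
tool_pos: [0.5334, 0.044, 0.1066]
tcp_rot: [-2.35, -0.107, 0.045]
wrist_force: [-0.1, 0.5, -0.8]
width: 0.35
```

```bash
python3 look.py 19 top side wrist; python3 meas.py 19|head -2
```

```text
[-0.4132  0.3346  1.9429  0.6863  1.3737 -0.8242] [0.5334 0.044  0.1066] [-0.1431  0.452  -0.7553] 0.3499195877423548 19.975
cap 291.8235168457031 294.941162109375 6.578104496002197 [0.5215 0.1505 0.199 ]
body [275 276  31  36 745] [0.5262 0.1553 0.16  ]
```

View pics/top19.png

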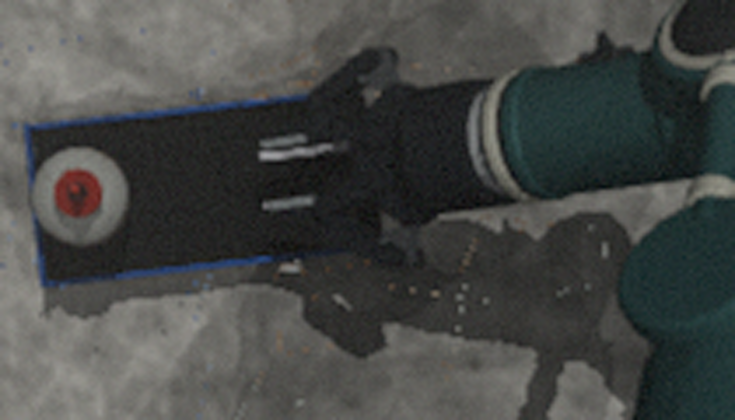

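View pics/side19.png

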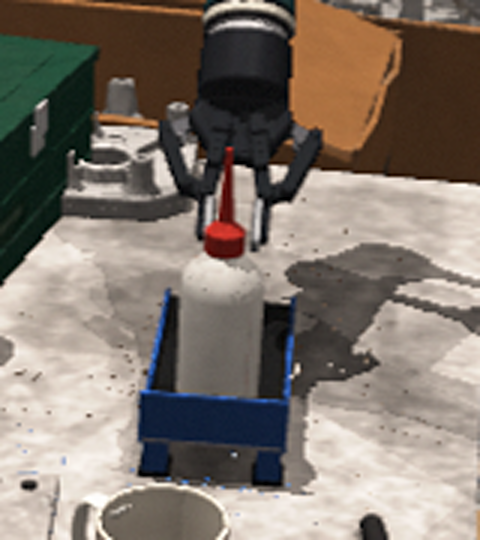

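View pics/wrist19.png

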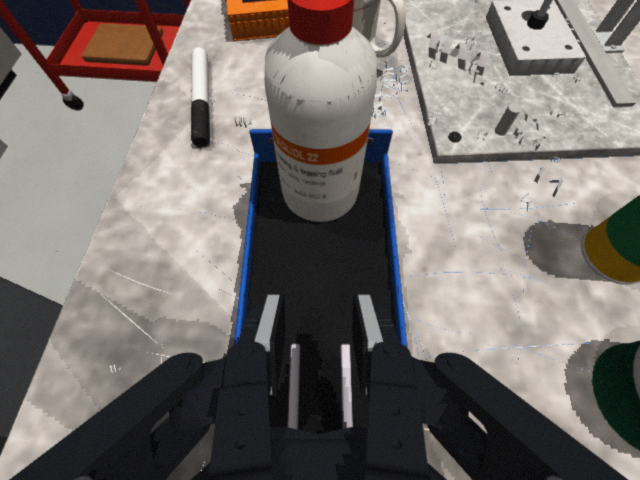

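The bottle is upright, against the wall and centred, and the gripper is clear of everything. I'll hand it in.

```bash
python3 -c "
from workcell import bot
print(bot.finish_job())"
```

```text
the job is handed in; nothing more can be done
None
```

The bottle is standing upright on its base in the drip tray, against the back wall, and I handed the job in at about 20 s of robot time. I closed the fingers to a 14 mm gap under the red cap and used them as a fork to lever the bottle up along an arc. Once it tipped onto its base, I pushed it back at a low point with the fingers about 30 mm apart. I never gripped it.

**At the wall:** The wrist force rose from about 1 N to 4.7 N when the bottle met the back wall. That was the most I saw; it is read only at the end of each move. After I backed off, the top view put the bottle's axis at y ≈ 0.1505. Its side was then at about 0.180, level with the wall's inner face at about 0.179–0.181.

**Upright and centred:** The bottle looked vertical in all three views. I judged the tilt by eye, not by a measured angle. It stood within about 1 mm of the tray's centre line.

**Other objects:** The gripper was well clear at hand-in. The nearby things looked unmoved in the pictures, but I did not measure their positions.

**Checks that disagreed:**
- The body-outline measurement failed once the bottle reached the wall, because its mask took in other bright pixels and its area jumped. The final position therefore rests on the cap.
- The cap read 0.8 mm farther from the wall after I backed off, which is within the camera's error.
- The tray's length came out about 6–10 mm short in the images, so I located the wall from its visible edge and the force rise.

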